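# Bolt down and refill the spice stand

### The arm

A 6-joint arm with a two-finger parallel gripper is mounted at the origin on a cart in front of the work surface, level with it; the furniture and walls round the work are solid. World frame = base frame: x ahead of the robot, y to its left, z up, the work surface at z = 0. Lengths are in m, angles in rad, forces in N, time in s.
With the tool pointing down it reaches from about 0.35 to 0.775 m from the base axis. Payload 5.5 kg.
Tool frame: the origin (TCP) lies at the very end of the fingers, on their centre line; the grasp point (between the pads) lies 19 mm behind it; z points along the fingers, y is the line along which they close (so a half turn about z gives the same grasp; the last joint's range is limited). The gripper opens to 85 mm and grips with 20 to 120 N. Pads are 22 mm wide; open, the fingers measure 114 mm over their backs; the gripper's body (76 mm by 85 mm) begins 54 mm behind the grasp point. The pads swing forward as they close: fully open they stand 13 mm farther back than shut.
Start: joints at [1.115, 0.313, 0.046, 1.304, 0, 1.431], TCP at [0.179, 0.547, 0.231] pointing down, gripper open.
Joint ranges: [-2.76, 2.76], [-0.86, 1.69], [-1.03, 1.26], [-2.2, 2.34], [-1.47, 1.5], [-3.14, 3.14]. Speed limits (rad/s): [2.57, 2.57, 3.14, 3.14, 3.14, 3.14].

### API

Orientations are given as a unit quaternion [w, x, y, z].
In Python, from workcell import get_state, read_camera, hand_in gives the robot as it stands.
- The arm moves only by the tool send_rows, never from a script. Its argument "increments" is a list of rows, each an object of numbers: "dx", "dy", "dz": the shift along the world's x, y, z in units of 25 mm (1.0 is 25 mm); "roll": the turn about the world's z in units of 8 degrees (1.0 is 8 degrees); "claw": the opening, from -1 (shut) to 1 (fully open). In form: [{"dx": .., "dy": .., "dz": .., "roll": .., "claw": ..}, ...]. A call has exactly 5 rows; each row is the pose to reach, as a shift and turn from the pose commanded when the call began; what a row does not reach only later rows make up. A row lasts 1/8 s, in which the tool goes at most 62.5 mm and 10.7 degrees, less where a joint would pass 70% of its speed; a pose out of reach is approached as far as the arm can. A call with a gripper value outside its range is refused whole. The fingers move at their own pace and stop on an object; "grip_force" is the grip in N (left out, the last holds). Time passes only in rows, so rows that repeat a pose let the fingers close, or fill a call up. It gives the time, the measured TCP pose, the force, the opening and the grip force at its end, in the units of the state.
- get_state(): the state, without advancing time (a new reading comes with each control period).
- read_camera(name): name is "side" or "top" or "wrist"; returns a dict with "image" (480x640x3 uint8, blue, green, red), "fx", "fy", "cx", "cy" (pixels), "world_to_cam" (4x4, takes a point from world to camera coordinates). Camera axes: x right, y up, looking along -z (the intrinsics and any distortion apply to the point x, -y, -z); pixel columns grow to the right and rows downward; lengths in m; the calibration is good to about 2 mm. A picture is of the moment at which its call begins. There is no depth.
- hand_in(): hands the job in; it is judged then, once.
The state is a dict: "clock": time; "joint_pos": joint angles; "qvel": joint speeds; "tau": joint torques, N m; "tcp_pos": TCP position; "orientation": TCP orientation; "wrist_force": force on the tool from outside, world axes, zero at the start; "ft_torque": the same for the moment, N m; "finger_gap": finger opening in m; "grip_force": force on a finger pad.
Only numpy, scipy, OpenCV 4.12 (cv2) and the standard library are available. Lean on these libraries where they do the work, as an engineer would, in place of code of your own. Each camera call takes 0.05 s, during which the arm holds its last target. There are 200 camera calls.

### The job

The spice stand has been taken apart for cleaning and only put together finger-tight. With the T-handled hex key, tighten the bolt down inside its hub clockwise as far as it goes; after that turn the black lock ring clockwise until its red line stands at the red mark; only then put all the small spice jars and flat spice tins that stand to the right of the stand back on its tray, upright. Leave the key standing in its wooden block and the other things where they are.

Things in the scene. Friction and masses are not known exactly. Their poses are not given: they have to be found in the camera images.
- spice_stand: Round spice stand, fixed: dark wooden tray 270 mm across, its face 42 mm above the worktop, rim 8 mm high (inner radius 129); in its middle a hub 39 mm across, top 84 mm above the worktop. On a flange 94 mm across, 2 mm thick, round the hub are a white mark (open) at +0.60 rad from the stand's x axis and a red mark (locked) at -0.60. Origin: centre of the underside, z up
- centre_bolt (a joint): Turn of the captive bolt in the hub, rad: 0 = slack, grows clockwise seen from above, stops at 4.8 = tight (sinks 4 mm a turn); starts at 0 to 0.6; resists with about 0.1 N m. Its hex socket is 13.2 mm across flats; at value q the direction square to a pair of flats is the stand's x axis turned by -q about z
- socket_mouth (a point): Centre of the mouth of the bolt's hex socket, 10 mm below the hub's top when slack, 13 mm when tight; the hub's bore above it is 21 mm across; the socket is 24 mm deep with a flat floor. The point turns with the bolt: its x axis is square to a pair of flats
- lock_ring (a joint): Turn of the captive lock ring round the foot of the hub, rad: grows clockwise seen from above; starts between 0 (red line at the white mark) and 0.2, stops at 1.2 = locked (red line at the red mark). Resists with about 0.12 N m; stays where it is left
- ring_centre (a point): Centre of the black lock ring, 55 mm above the worktop, on the hub's axis. Two lugs across from each other with flat outer faces, 62 mm across both, 24 mm wide, reach from 44 to 66 mm above the worktop. The point turns with the ring: its x axis points to the lug with the red line, square to both flat faces
- hex_key: T-handled hex key, 0.16 kg, standing upright in its block. Red bar handle with black ends 96 mm long (key's x), 16 mm thick (y), 20 mm high; steel hex shank 105 mm long, 12 mm across flats (one pair square to x), its last 4 mm a round pilot 10.4 mm across. Origin: the tip, z up the shank; the bar's centre is 115 mm above it
- key_handle (a point): Centre of the key's bar handle, axes as the key's
- key_stand: Light wooden block for the key, fixed: 78 x 78 mm, 66 mm high, on a 90 mm foot board, with an upright bore 16.5 mm across in its middle, chamfered by 4 mm, 55 mm deep (floor 11 mm above the worktop). With the key in it the key's bar is centred 126 mm above the worktop. Origin: centre of the underside
- spice_green: Glass spice jar with black cap and dark green-leaf label, 41 mm in diameter, 105 mm high, 0.11 kg. Origin: centre of the underside, z up. May be absent
- spice_orange: Glass spice jar with black cap and orange and red label, 41 mm in diameter, 105 mm high, 0.11 kg. Origin: centre of the underside, z up. May be absent
- tin_red: Squat round spice tin, steel, brick-red spice showing in the window of its lid, 62 mm in diameter, 42 mm high, 0.14 kg. Origin: centre of the underside, z up. May be absent
- tin_yellow: Squat round spice tin, steel, yellow spice showing in the window of its lid, 62 mm in diameter, 42 mm high, 0.14 kg. Origin: centre of the underside, z up. May be absent
- mug_green: Bystander: green and white mug, 101 mm high, to be left alone
- tea_box: Bystander: tea carton 66 x 140 x 92 mm, to be left alone
- timer: Bystander: red and white kitchen timer, 63 mm across, 51 mm high, to be left alone

How it is judged:
By the outcome, as a careful person would: the job done as asked, in the order asked, and still so for the second after the job is handed in, with the robot touching nothing.
Of spice_green, spice_orange, tin_red, tin_yellow only 2 to 3 are there at a start; the rules pass over those that are not, and their reading is None.
At some moment in a run one of tin_red, tin_yellow may be knocked a few centimetres aside while the robot is not near it.
It also fails if it takes over 210 s, if anything falls off the work surface, if the arm or the gripper's body presses on something with over 40 N, if the wrist force passes 120 N, or if a joint passes its speed limit or range.

## Working session

There is one attempt and no reset: what is moved stays moved. The work goes in short steps, Python scripts to look and compute and a tool call to move; the robot and the scene stay as the last step left them, time stands still between calls to the robot, and variables do not carry over. Pictures are saved under pics/ and viewed, at most 14 in all, crops included, and the job is handed in when it is done.

Besides the shell and the picture viewer there is one more tool, called after "Request:" by a JSON object that holds its "name" and its "arguments". send_rows: Moves the arm, as the interface text tells. Its arguments: {"type":"object","properties":{"increments":{"type":"array","items":{"type":"object","properties":{"dx":{"type":"number"},"dy":{"type":"number"},"dz":{"type":"number"},"roll":{"type":"number"},"claw":{"type":"number"}}}},"grip_force":{"type":"number"}},"required":["increments"]}

```bash
mkdir -p pics; ls; cat > h.py <<'E'
import numpy as np, cv2
from workcell import get_state, read_camera, hand_in
def cam(n):
    c=read_camera(n); c['n']=n; return c
def proj(c,p):
    p=np.atleast_2d(p); q=(c['world_to_cam']@np.c_[p,np.ones(len(p))].T).T[:,:3]
    return np.c_[c['cx']+c['fx']*q[:,0]/-q[:,2], c['cy']+c['fy']*-q[:,1]/-q[:,2]]
def ray(c,uv):
    u,v=uv; d=np.array([(u-c['cx'])/c['fx'],-(v-c['cy'])/c['fy'],-1]); M=np.linalg.inv(c['world_to_cam'])
    return M[:3,3], M[:3,:3]@d
def onz(c,uv,z):
    o,d=ray(c,uv); return o+d*(z-o[2])/d[2]
E
python3 - <<'E'
from h import *
for n in ['top','side','wrist']:
    c=cam(n); cv2.imwrite(f'pics/{n}0.png',c['image'])
    print(n,{k:v for k,v in c.items() if k not in('image',)})
s=get_state(); print(s)
E
```

```text
pics
top {'fx': 497.12066130096264, 'fy': 497.12066130096264, 'cx': 319.64217611002056, 'cy': 242.7892060779179, 'world_to_cam': array([[ 0.01122428, -0.99981101,  0.01587349, -0.04681029],
       [ 0.99524347,  0.01270646,  0.0965867 , -0.52908193],
       [-0.09677014,  0.01471387,  0.99519799, -1.22630448],
       [ 0.        ,  0.        ,  0.        ,  1.        ]]), 'n': 'top'}
side {'fx': 514.6555330380954, 'fy': 514.6555330380954, 'cx': 324.1780010606897, 'cy': 238.31988352924893, 'world_to_cam': array([[ 0.99838055,  0.05381815,  0.01843596, -0.52420029],
       [-0.04833711,  0.63164628,  0.77374834, -0.03756569],
       [ 0.0299967 , -0.77338644,  0.63322477, -1.4540926 ],
       [ 0.        ,  0.        ,  0.        ,  1.        ]]), 'n': 'side'}
wrist {'fx': 384.0812374355299, 'fy': 384.0812374355299, 'cx': 318.03660675731965, 'cy': 241.62948622092927, 'world_to_cam': array([[ 0.3092916 ,  0.9509666 , -0.00111309, -0.57390521],
       [-0.90974963,  0.29554496, -0.29156265,  0.03832295],
       [-0.27693737,  0.09119052,  0.95655109, -0.37885171],
       [ 0.        ,  0.        ,  0.        ,  1.        ]]), 'n': 'wrist'}
{'clock': 0.15, 'joint_pos': array([ 1.11539486e+00,  3.13844613e-01,  4.52321754e-02,  1.30360804e+00,
       -3.02690155e-06,  1.43116542e+00]), 'qvel': array([ 0.00102   , -0.00231322,  0.00159592, -0.00013356,  0.00024312,
        0.000495  ]), 'tau': array([ 1.64470010e-03, -4.81064415e+01,  2.98816305e+01,  1.39032924e-02,
       -2.07146677e-04, -1.21948651e-05]), 'tcp_pos': array([0.17841941, 0.54620803, 0.23060103]), 'orientation': array([-2.07295720e-04,  1.57230102e-01,  9.87561739e-01, -6.81236908e-04]), 'wrist_force': array([ 0.26757658, -0.32307938,  0.8928969 ]), 'ft_torque': array([-0.00445135, -0.04171484,  0.02067883]), 'grip_force': 0.0, 'finger_gap': 0.08544697641739839}
```

View pics/top0.png

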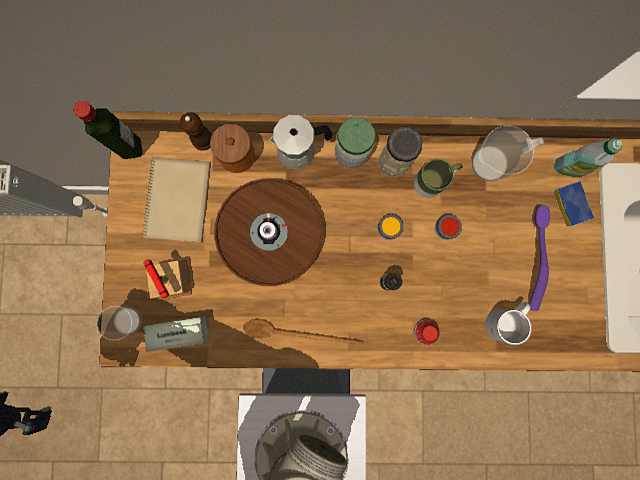

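View pics/side0.png

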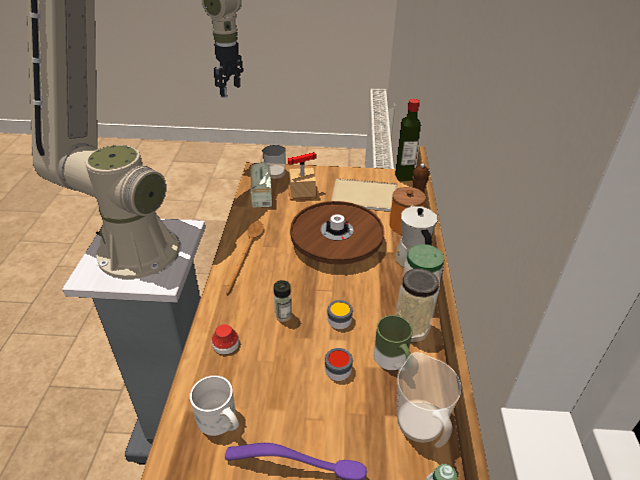

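The top view shows the key at (156,279), stand hub at (269,231), yellow tin (391,226), red tin (448,226) and a black-capped jar (391,280). The side view shows the same things. Next: measurement.

```bash
python3 - <<'E'
from h import *
c=cam('top'); s=cam('side')
def masks(c):
    hsv=cv2.cvtColor(c['image'],cv2.COLOR_BGR2HSV); h,S,v=cv2.split(hsv)
    return dict(red=(((h<6)|(h>174))&(S>180)&(v>90)).astype(np.uint8), yel=((h>20)&(h<30)&(S>200)&(v>150)).astype(np.uint8), white=((S<40)&(v>170)).astype(np.uint8), dark=((v<45)).astype(np.uint8))
for cc in (c,s):
    for k,m in masks(cc).items():
        n,l,st,ce=cv2.connectedComponentsWithStats(m)
        for i in range(1,n):
            if st[i,4]>25 and not(k in('dark','white') and st[i,4]>1500): print(cc['n'],k,st[i],ce[i].round(1))
a=cv2.resize(c['image'][185:275,205:330],None,fx=6,fy=6,interpolation=cv2.INTER_CUBIC)
cv2.imwrite('pics/c1.png',a)
E
```

```text
top red [ 74 102  16  16 133] [ 81.6 109.2]
top red [441 218  18  18 246] [449.5 226.1]
top red [144 260  24  38 253] [155.3 278.8]
top red [416 321  23  23 347] [427.1 332.6]
top yel [383 218  17  17 208] [390.7 226.1]
top white [ 274  115   39   39 1091] [293.  134.5]
top white [474 149  28  30 275] [484.4 167.2]
top white [609 163  31   8  52] [623.5 165. ]
top white [ 62 186  47   4 141] [ 86.6 187.3]
top white [260 222  15  16 149] [267.1 229.3]
top white [607 286  10  67 148] [609.6 321.3]
top white [497 305  34  39 403] [510.8 322.3]
top white [628 316  12  22 156] [634.9 323.6]
top white [178 318  18   7  57] [187.7 321.7]
top white [183 325  16   7  59] [192.4 328.1]
top white [238 396  18  35 302] [243.8 407.4]
top white [298 396  13  15 106] [304.1 403.1]
top white [ 343  396   23   84 1277] [357.2 444.3]
top white [237 441   8  39 188] [239.5 465.1]
top dark [  84  109   58   50 1363] [112.4 134.6]
top dark [191 114  21  33 226] [202.6 133.5]
top dark [313 125  20  15 176] [323.1 131.2]
top dark [290 129   7   6  30] [293.  131.5]
top dark [582 136  26   2  27] [595. 137.
[... 1047 characters left out ...]
184.2 255.1]
side white [190 376  42  36 226] [211.3 395.4]
side white [ 399  402   50   37 1297] [422.1 420.5]
side white [220 407  17  18 127] [229.3 414.5]
side white [440 465  14  14 118] [446.3 471.4]
side dark [31  0  6 13 70] [33.7  5.6]
side dark [ 32  18   7  40 213] [34.9 37.2]
side dark [214  42  29  54 875] [227.5  65.4]
side dark [ 33  63   7  37 184] [36.3 80.8]
side dark [ 35 105   9  51 236] [ 38.1 129.9]
side dark [395 110  26  71 810] [406.7 145.5]
side dark [326 221  22  14 123] [336.6 229.4]
side dark [421 230  11  15  95] [426.6 236.5]
side dark [403 282  35  15 114] [418.6 291.6]
side dark [274 286  16  12  98] [281.7 293.2]
side dark [632 421   8  22  85] [637.1 430.7]
```

View pics/c1.png

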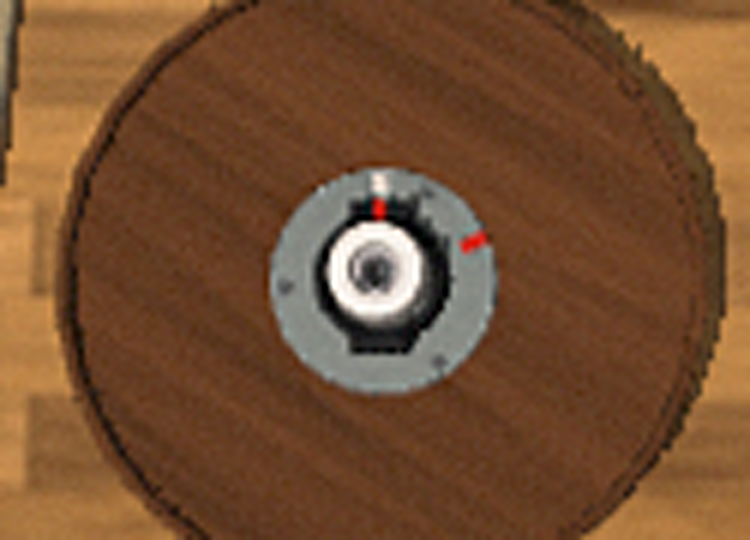

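The crop shows the hub centre at about (267.5,230) in the full image, the white mark at (268,216), the ring's red line next to it, and the red mark at (284,225).

```bash
python3 - <<'E'
from h import *
c=cam('top'); s=cam('side')
def tri(a,b):
    o1,d1=ray(c,a);o2,d2=ray(s,b); A=np.c_[d1,-d2]; t=np.linalg.lstsq(A,o2-o1,rcond=None)[0]
    p,q=o1+d1*t[0],o2+d2*t[1]; return (p+q)/2,np.linalg.norm(p-q)
print('key',tri((155.3,278.8),(301.3,157.9)), onz(c,(155.3,278.8),.136), onz(s,(301.3,157.9),.128))
print('key ends', onz(c,(147,262),.136),onz(c,(165,297),.136))
print('hub',onz(c,(267.3,229.6),.084),onz(s,(337.1,218.5),.084))
f=[onz(c,(384/6+205,281/6+185),.044)]; print('flange',f)
for n,p in dict(white=(379,185),red=(475,242),redline=(379,208)).items(): print(n,onz(c,(p[0]/6+205,p[1]/6+185),.044 if n!='redline' else .066))
print('yel',tri((390.7,226.1),(339.6,308.7)),'red',tri((449.5,226.1),(338.4,358.4)))
print('jar',onz(c,(391.5,282),.105),onz(s,(282,290),.105))
print('stand',onz(c,(270.5,231.5),.05))
hsv=cv2.cvtColor(c['image'],cv2.COLOR_BGR2HSV)
m=(((hsv[...,0]<6)|(hsv[...,0]>174))&(hsv[...,1]>170)&(hsv[...,2]>70)).astype(np.uint8)[255:305,135:180]
pts=np.argwhere(m)[:,::-1]+[135,255]
W=np.array([onz(c,p,.136)[:2] for p in pts]); w=W-W.mean(0); u,sv,vt=np.linalg.svd(w,full_matrices=False); print('key axis',vt[0],np.degrees(np.arctan2(vt[0][1],vt[0][0])),W.mean(0), (w@vt[0]).min(),(w@vt[0]).max())
st=get_state(); print(st['tcp_pos'])
E
```

```text
key (array([0.43236136, 0.33542626, 0.12869143]), np.float64(0.0002866843560322899)) [0.43206721 0.3331206  0.136     ] [0.43239144 0.33663147 0.128     ]
key ends [0.46997362 0.35355049 0.136     ] [0.3912734  0.30953087 0.136     ]
hub [0.55421103 0.08658927 0.084     ] [0.55529334 0.08759595 0.084     ]
flange [array([0.55358748, 0.08591059, 0.044     ])]
white [0.59369246 0.08882866 0.044     ]
red [0.57036366 0.04857366 0.044     ]
redline [0.58090872 0.08664211 0.066     ]
yel (array([ 0.57274605, -0.21736851,  0.04217697]), np.float64(0.001051719143268993)) red (array([ 0.5746692 , -0.36498882,  0.04225053]), np.float64(0.0009894624106353347))
jar [ 0.43162808 -0.20897567  0.105     ] [ 0.43686009 -0.22639598  0.105     ]
stand [0.55375645 0.08169848 0.05      ]
key axis [-0.8657174  -0.50053311] -149.9647237147412 [0.4324675  0.33241083] -0.04820519030043307 0.04711463104401741
[0.17855705 0.54646938 0.2310937 ]
```

```bash
cat >> h.py <<'E'
from scipy.spatial.transform import Rotation as R
def yaw(s):  # angle of tool y axis, deg
    w,x,y,z=s['orientation']; v=R.from_quat([x,y,z,w]).apply([0,1,0]); return np.degrees(np.arctan2(v[1],v[0]))
def st():
    s=get_state(); print('t',s['clock'],'tcp',s['tcp_pos'].round(4),'yaw',round(yaw(s),2),'q6',round(np.degrees(s['joint_pos'][5]),1),'F',s['wrist_force'].round(1),'T',s['ft_torque'].round(2),'gap',round(s['finger_gap'],4)); return s
E
python3 - <<'E'
from h import *
s=st(); c=cam('wrist'); M=np.linalg.inv(c['world_to_cam']); w,x,y,z=s['orientation']; T=R.from_quat([x,y,z,w]).as_matrix()
print('cam in tool',T.T@(M[:3,3]-s['tcp_pos']), 'view dir', T.T@-M[:3,2],'camx',T.T@M[:3,0])
o,d=M[:3,3],-M[:3,2]; print('view hits z=.08 offset from tcp',(o+d*(.08-o[2])/d[2])-s['tcp_pos'])
E
```

```text
t 0.35 tcp [0.1786 0.5465 0.2311] yaw 71.9 q6 82.0 F [-0.2 -0.5 -0.2] T [0.04 0.   0.06] gap 0.0854
cam in tool [ 0.07456597 -0.00054812 -0.14241685] view dir [-2.91792386e-01  9.22314271e-04  9.56481235e-01] camx [ 1.43665421e-03  9.99998830e-01 -5.25999269e-04]
view hits z=.08 offset from tcp [ 0.01412477 -0.00495485 -0.1510937 ]
```

Request:
{"name": "send_rows", "arguments": {"increments": [{"dx": 1.2, "dy": -1.5, "dz": -0.1, "roll": 0, "claw": 1}, {"dx": 3, "dy": -3.7, "dz": -0.2, "roll": 0, "claw": 1}, {"dx": 4.8, "dy": -5.9, "dz": -0.4, "roll": 0, "claw": 1}, {"dx": 6.5, "dy": -8, "dz": -0.6, "roll": 0, "claw": 1}, {"dx": 8, "dy": -9.8, "dz": -0.8, "roll": 0, "claw": 1}]}}

```text
clock: 1.02
tcp_pos: [0.3677, 0.3146, 0.213]
orientation: [0.0, 0.157, 0.988, 0.0]
wrist_force: [1.1, 0.9, -0.0]
finger_gap: 0.0856
grip_force: 0.0
```

Request:
{"name": "send_rows", "arguments": {"increments": [{"dx": 1.8, "dy": -2.2, "dz": -0.1, "roll": 0, "claw": 1}, {"dx": 3.6, "dy": -4.4, "dz": -0.2, "roll": 0, "claw": 1}, {"dx": 5.4, "dy": -6.6, "dz": -0.3, "roll": 0, "claw": 1}, {"dx": 6.6, "dy": -8.1, "dz": -0.4, "roll": 0, "claw": 1}, {"dx": 7, "dy": -8.6, "dz": -0.4, "roll": 0, "claw": 1}]}}

```text
clock: 1.65
tcp_pos: [0.5435, 0.0982, 0.2025]
orientation: [0.0, 0.159, 0.987, -0.0]
wrist_force: [-0.2, 1.1, 0.4]
finger_gap: 0.0854
grip_force: 0.0
```

Request:
{"name": "send_rows", "arguments": {"increments": [{"dx": 0, "dy": 0, "dz": 0, "roll": 0, "claw": 1}, {"dx": 0, "dy": 0, "dz": 0, "roll": 0, "claw": 1}, {"dx": 0, "dy": 0, "dz": 0, "roll": 0, "claw": 1}, {"dx": 0, "dy": 0, "dz": 0, "roll": 0, "claw": 1}, {"dx": 0, "dy": 0, "dz": 0, "roll": 0, "claw": 1}]}}

```text
clock: 2.28
tcp_pos: [0.5413, 0.1018, 0.203]
orientation: [0.0, 0.157, 0.988, 0.0]
wrist_force: [-0.5, -0.1, 0.7]
finger_gap: 0.0857
grip_force: 0.0
```

```bash
python3 - <<'E'
from h import *
s=st(); c=cam('wrist'); np.save('w1.npy',dict(c),allow_pickle=True); p=proj(c,[[.554,.087,.084],[.554,.087,.044]]); print(p)
u,v=p[0].astype(int); a=c['image'][v-75:v+75,u-100:u+100]; cv2.imwrite('pics/w1.png',cv2.resize(a,None,fx=4,fy=4,interpolation=cv2.INTER_CUBIC)); print(u-100,v-75)
E
```

```text
t 2.275 tcp [0.5413 0.1018 0.203 ] yaw 71.97 q6 20.3 F [-0.5 -0.1  0.7] T [ 0.03 -0.06 -0.03] gap 0.0857
[[304.38875194 256.68467188]
 [306.01100427 240.60945469]]
204 181
```

View pics/w1.png

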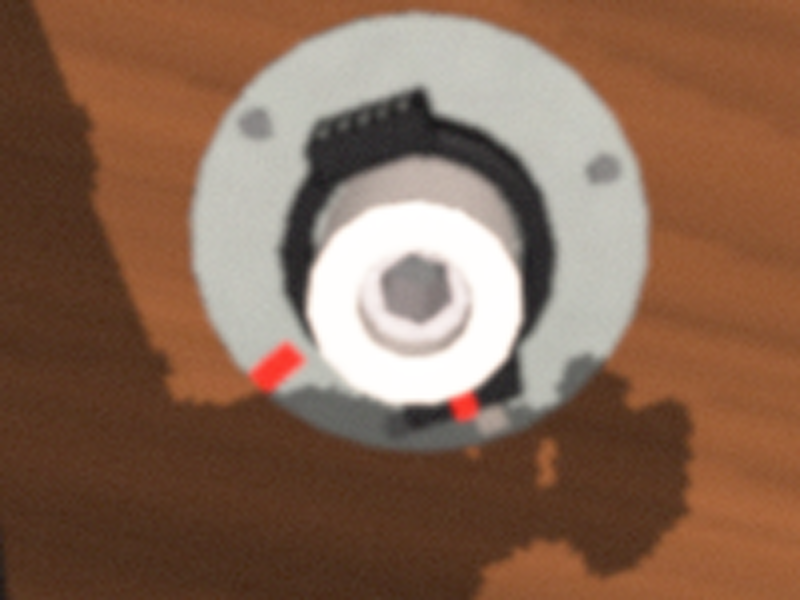

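The wrist crop shows the hub at (414,300), hex socket at (417,288), the red mark at (276,367), red line at (465,407), white mark at (492,418); the hex mouth is clear.

```bash
python3 - <<'E'
from h import *
c=np.load('w1.npy',allow_pickle=True).item(); im=c['image']; ox,oy=204,181
from scipy.optimize import least_squares
def circ(P):
    r=least_squares(lambda k:np.hypot(P[:,0]-k[0],P[:,1]-k[1])-k[2],[*P.mean(0),.02],loss='soft_l1',f_scale=.0005); return r.x
big=cv2.resize(im[oy:oy+150,ox:ox+200],None,fx=4,fy=4,interpolation=cv2.INTER_CUBIC)
g=cv2.cvtColor(big,cv2.COLOR_BGR2GRAY); hsv=cv2.cvtColor(big,cv2.COLOR_BGR2HSV)
def W(p,z): return np.array([onz(c,((q[0]+.5)/4-.5+ox,(q[1]+.5)/4-.5+oy),z)[:2] for q in p])
def comp(m,seed):
    n,l=cv2.connectedComponents(m.astype(np.uint8)); k=(l==l[seed[1],seed[0]]).astype(np.uint8)
    cs,_=cv2.findContours(k,cv2.RETR_EXTERNAL,cv2.CHAIN_APPROX_NONE); return max(cs,key=cv2.contourArea)[:,0,:],k
hp,_=comp(g>232,(335,300)); H=circ(W(hp,.084)); print('hub',H)
print('grays',g[290,380:470:5], g[240:345:5,417])
hx,k=comp(g<175,(417,290)); P=W(hx,.074); 
for z in(.074,):
    m=k; ys,xs=np.nonzero(m); C=W(np.c_[xs,ys],z); ctr=C.mean(0); print('hex ctr',ctr,'area',len(xs), 'AF from area', np.sqrt(len(xs)*abs(np.linalg.det(np.array([W([[1,0]],z)[0]-W([[0,0]],z)[0],W([[0,1]],z)[0]-W([[0,0]],z)[0]])))/.866))
    d=P-ctr; th=np.arctan2(d[:,1],d[:,0]); r=np.hypot(*d.T)
    # resample uniformly
    tt=np.linspace(-np.pi,np.pi,720,endpoint=False); o=np.argsort(th); rr=np.interp(tt,th[o],r[o],period=2*np.pi)
    F=(rr*np.exp(-6j*tt)).mean(); print('corner phase deg mod60',np.degrees(np.angle(F)*-1/6)%60 , 'amp',abs(F)/rr.mean(),'flat dir mod60',(np.degrees(-np.angle(F)/6)+30)%60)
for n,p,z in(('redmark',(276,367),.044),('white',(492,419),.044),('redline',(465,407),.066)):
    q=W([p],z)[0]-H[:2]; print(n,np.degrees(np.arctan2(q[1],q[0])),np.hypot(*q))
E
```

```text
hub [0.55456769 0.08891593 0.0187666 ]
grays [200 148 138 144 147 144 146 143 140 134 124 124 120 131 177 228 238 225] [254 252 224 171 137 134 137 134 136 140 142 142 141 141 143 139 151 208
 235 235 218]
hex ctr [0.55493497 0.08889396] area 3547 AF from area 0.011258903757918338
corner phase deg mod60 51.87532110427286 amp 0.025958367343714903 flat dir mod60 21.875321104272857
redmark -65.28391139591659 0.041255722675234655
white 2.8995930679158146 0.04261069507446133
redline 0.5911640540609089 0.029223961206724134
```

Request:
{"name": "send_rows", "arguments": {"increments": [{"dx": -0.7, "dy": 1.5, "dz": 0, "roll": 1, "claw": 1}, {"dx": -1.6, "dy": 3.4, "dz": 0, "roll": 2.2, "claw": 1}, {"dx": -2.5, "dy": 5.3, "dz": 0, "roll": 3.4, "claw": 1}, {"dx": -3.4, "dy": 7.2, "dz": 0, "roll": 4.6, "claw": 1}, {"dx": -4.0, "dy": 8.5, "dz": 0, "roll": 5.5, "claw": 1}]}}

```text
clock: 2.95
tcp_pos: [0.4403, 0.3155, 0.203]
orientation: [0.0, -0.227, 0.974, 0.0]
wrist_force: [0.6, -0.1, -0.2]
finger_gap: 0.0856
grip_force: 0.0
```

Request:
{"name": "send_rows", "arguments": {"increments": [{"dx": -0.36, "dy": 0.77, "dz": 0, "roll": 0.5, "claw": 1}, {"dx": -0.36, "dy": 0.77, "dz": 0, "roll": 0.5, "claw": 1}, {"dx": -0.36, "dy": 0.77, "dz": 0, "roll": 0.5, "claw": 1}, {"dx": -0.36, "dy": 0.77, "dz": 0, "roll": 0.5, "claw": 1}, {"dx": -0.36, "dy": 0.77, "dz": 0, "roll": 0.5, "claw": 1}]}}

```text
clock: 3.58
tcp_pos: [0.4331, 0.3321, 0.2029]
orientation: [-0.0, -0.257, 0.966, 0.0]
wrist_force: [0.2, 0.6, -0.3]
finger_gap: 0.0854
grip_force: 0.0
```

```bash
python3 - <<'E'
from h import *
s=st(); c=cam('wrist'); cv2.imwrite('pics/w2.png',c['image'])
hsv=cv2.cvtColor(c['image'],cv2.COLOR_BGR2HSV)
m=(((hsv[...,0]<6)|(hsv[...,0]>174))&(hsv[...,1]>150)&(hsv[...,2]>120)).astype(np.uint8)
n,l,stt,ce=cv2.connectedComponentsWithStats(m); i=1+stt[1:,4].argmax(); print(stt[i],ce[i])
pts=np.argwhere(l==i)[:,::-1]
W=np.array([onz(c,p,.136)[:2] for p in pts]); rc=cv2.minAreaRect((W*1e4).astype(np.float32)); print(rc, W.mean(0))
E
```

```text
t 3.575 tcp [0.4331 0.3321 0.2029] yaw 119.81 q6 -0.8 F [ 0.2  0.6 -0.3] T [-0.03  0.03  0.01] gap 0.0854
[ 311  205   27  113 2741] [324.0780737  258.86793141]
((4334.0908203125, 3361.50830078125), (689.8218994140625, 149.36947631835938), 29.840242385864258) [0.43133215 0.3350509 ]
```

View pics/w2.png

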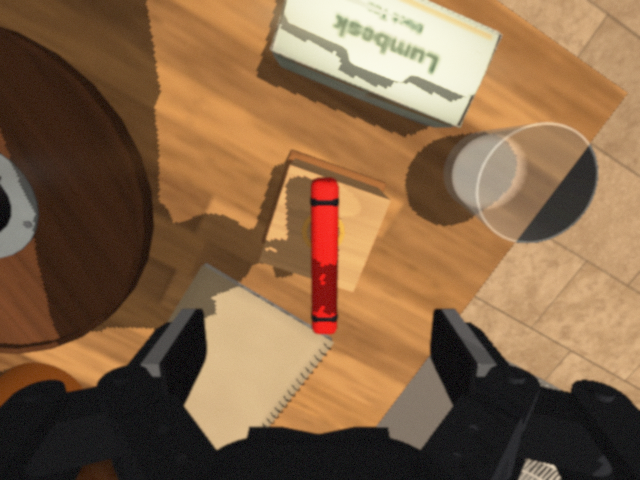

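The wrist view shows the bar centred at about (324,257), between the open fingers and parallel to them, with nothing in the way.

Request:
{"name": "send_rows", "arguments": {"increments": [{"dx": 0, "dy": 0.15, "dz": -0.6, "roll": 0, "claw": 1}, {"dx": 0, "dy": 0.15, "dz": -1.5, "roll": 0, "claw": 1}, {"dx": 0, "dy": 0.15, "dz": -2.5, "roll": 0, "claw": 1}, {"dx": 0, "dy": 0.15, "dz": -3.4, "roll": 0, "claw": 1}, {"dx": 0, "dy": 0.15, "dz": -3.8, "roll": 0, "claw": 1}]}}

```text
clock: 4.25
tcp_pos: [0.4314, 0.336, 0.1056]
orientation: [-0.002, -0.258, 0.966, -0.0]
wrist_force: [-0.7, -0.5, -0.3]
finger_gap: 0.0856
grip_force: 0.0
```

Request:
{"name": "send_rows", "arguments": {"increments": [{"dx": 0, "dy": 0, "dz": 0, "roll": 0, "claw": 0.2}, {"dx": 0, "dy": 0, "dz": 0, "roll": 0, "claw": -0.2}, {"dx": 0, "dy": 0, "dz": 0, "roll": 0, "claw": -0.4}, {"dx": 0, "dy": 0, "dz": 0, "roll": 0, "claw": -0.7}, {"dx": 0, "dy": 0, "dz": 0, "roll": 0, "claw": -1}], "grip_force": 80}}

```text
clock: 4.88
tcp_pos: [0.4332, 0.3368, 0.1088]
orientation: [0.001, -0.258, 0.966, 0.0]
wrist_force: [0.1, -0.5, 5.0]
finger_gap: 0.0145
grip_force: 78.2
```

Request:
{"name": "send_rows", "arguments": {"increments": [{"dx": 0, "dy": 0, "dz": 0, "roll": 0, "claw": -1}, {"dx": 0, "dy": 0, "dz": 0, "roll": 0, "claw": -1}, {"dx": 0, "dy": 0, "dz": 0, "roll": 0, "claw": -1}, {"dx": 0, "dy": 0, "dz": 0, "roll": 0, "claw": -1}, {"dx": 0, "dy": 0, "dz": 0, "roll": 0, "claw": -1}]}}

```text
clock: 5.5
tcp_pos: [0.4333, 0.3369, 0.1088]
orientation: [0.001, -0.258, 0.966, 0.0]
wrist_force: [0.3, -0.9, 5.8]
finger_gap: 0.0147
grip_force: 78.3
```

```bash
python3 - <<'E'
from h import *
s=st()
for n in('top','side'):
    c=cam(n); hsv=cv2.cvtColor(c['image'],cv2.COLOR_BGR2HSV)
    print(n,proj(c,s['tcp_pos']+[0,0,.019]))
c=cam('wrist'); cv2.imwrite('pics/w3.png',c['image'])
hsv=cv2.cvtColor(c['image'],cv2.COLOR_BGR2HSV)
m=(((hsv[...,0]<6)|(hsv[...,0]>174))&(hsv[...,1]>150)&(hsv[...,2]>70)).astype(np.uint8)
n,l,stt,ce=cv2.connectedComponentsWithStats(m); 
for i in range(1,n):
    if stt[i,4]>60: print(stt[i],ce[i])
E
```

```text
t 5.5 tcp [0.4333 0.3369 0.1088] yaw 119.9 q6 -0.4 F [ 0.3 -0.9  5.8] T [-0.15  0.09  0.02] gap 0.0147
top [[154.80680754 278.34924627]]
side [[301.57940188 157.93424193]]
[ 294  207   48   43 1851] [317.72069152 228.40896813]
[ 295  257   47  178 7650] [318.10235294 342.04862745]
```

View pics/w3.png

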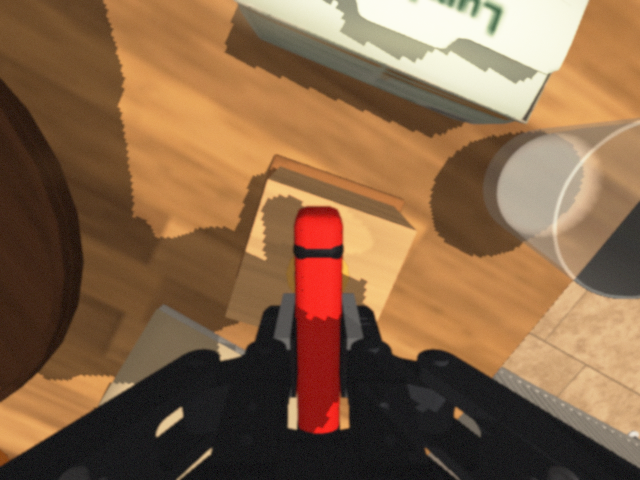

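The bar is gripped near its middle; its far end is at (318,208), and the band is at (318,251).

Request:
{"name": "send_rows", "arguments": {"increments": [{"dx": 0, "dy": 0, "dz": 0.4, "roll": 0, "claw": -1}, {"dx": 0, "dy": 0, "dz": 1.2, "roll": 0, "claw": -1}, {"dx": 0, "dy": 0, "dz": 2.4, "roll": 0, "claw": -1}, {"dx": 0, "dy": 0, "dz": 3.8, "roll": 0, "claw": -1}, {"dx": 0, "dy": 0, "dz": 4.8, "roll": 0, "claw": -1}]}}

```text
clock: 6.28
tcp_pos: [0.4326, 0.3366, 0.2295]
orientation: [0.0, -0.258, 0.966, 0.0]
wrist_force: [1.0, 0.5, -1.3]
finger_gap: 0.0146
grip_force: 78.1
```

Request:
{"name": "send_rows", "arguments": {"increments": [{"dx": 0, "dy": 0, "dz": 0, "roll": 0, "claw": -1}, {"dx": 0, "dy": 0, "dz": 0, "roll": 0, "claw": -1}, {"dx": 0, "dy": 0, "dz": 0, "roll": 0, "claw": -1}, {"dx": 0, "dy": 0, "dz": 0, "roll": 0, "claw": -1}, {"dx": 0, "dy": 0, "dz": 0, "roll": 0, "claw": -1}]}}

```text
clock: 6.9
tcp_pos: [0.4324, 0.3365, 0.2273]
orientation: [-0.0, -0.258, 0.966, -0.0]
wrist_force: [0.1, 0.8, -1.3]
finger_gap: 0.0146
grip_force: 78.2
```

```bash
python3 - <<'E'
from h import *
s=st(); z=s['tcp_pos'][2]+.019+.010
c=cam('wrist'); cv2.imwrite('pics/w4.png',c['image'])
a=np.radians(yaw(s)-90); u=np.array([np.cos(a),np.sin(a)]); v=np.array([-u[1],u[0]])
hsv=cv2.cvtColor(c['image'],cv2.COLOR_BGR2HSV)
m=(((hsv[...,0]<6)|(hsv[...,0]>174))&(hsv[...,1]>150)&(hsv[...,2]>70)).astype(np.uint8)
n,l,stt,ce=cv2.connectedComponentsWithStats(m)
for i in range(1,n):
    if stt[i,4]>60:
        x0,y0,w,h=stt[i,:4]; print(stt[i])
        for p in((ce[i][0],y0),(ce[i][0],y0+h)):
            d=onz(c,p,z)[:2]-s['tcp_pos'][:2]; print('  along',d@u,'across',d@v)
for n in('top','side'):
    cc=cam(n); hsv=cv2.cvtColor(cc['image'],cv2.COLOR_BGR2HSV)
    m=(((hsv[...,0]<6)|(hsv[...,0]>174))&(hsv[...,1]>150)&(hsv[...,2]>70)).astype(np.uint8)
    x,y=proj(cc,s['tcp_pos']+[0,0,.025])[0].astype(int); m[:y-30]=0;m[y+30:]=0;m[:,:x-40]=0;m[:,x+40:]=0
    print(n,x,y,cv2.boundingRect(m))
E
```

```text
t 6.9 tcp [0.4324 0.3365 0.2273] yaw 119.9 q6 -0.4 F [ 0.1  0.8 -1.3] T [-0.   -0.01  0.09] gap 0.0146
[ 294  207   48   43 1804]
  along -0.051125413531825294 across -0.00024222242582096955
  along -0.03752261842322549 across -0.00022432403543835424
[ 295  257   48  178 7642]
  along -0.035219437100731596 across -0.00015812005108784883
  along 0.03349255974765898 across -5.718261095154137e-05
top 135 277 (126, 257, 26, 43)
side 300 121 (287, 118, 29, 12)
```

Request:
{"name": "send_rows", "arguments": {"increments": [{"dx": 0.4, "dy": -0.8, "dz": 0, "roll": 0.8, "claw": -1}, {"dx": 0.9, "dy": -1.8, "dz": 0, "roll": 1.8, "claw": -1}, {"dx": 1.4, "dy": -2.8, "dz": 0, "roll": 2.9, "claw": -1}, {"dx": 1.9, "dy": -3.8, "dz": 0, "roll": 4, "claw": -1}, {"dx": 2.4, "dy": -4.8, "dz": 0, "roll": 5, "claw": -1}]}}

```text
clock: 7.68
tcp_pos: [0.4931, 0.2158, 0.228]
orientation: [0.0, -0.575, 0.818, -0.0]
wrist_force: [0.3, 0.1, -1.3]
finger_gap: 0.0144
grip_force: 78.2
```

Request:
{"name": "send_rows", "arguments": {"increments": [{"dx": 0.5, "dy": -1, "dz": 0, "roll": 1, "claw": -1}, {"dx": 1, "dy": -2, "dz": 0, "roll": 2, "claw": -1}, {"dx": 1.5, "dy": -3, "dz": 0, "roll": 3, "claw": -1}, {"dx": 2, "dy": -4, "dz": 0, "roll": 4, "claw": -1}, {"dx": 2.3, "dy": -4.7, "dz": 0, "roll": 5, "claw": -1}]}}

```text
clock: 8.3
tcp_pos: [0.5507, 0.0979, 0.2278]
orientation: [0.0, 0.82, -0.573, 0.0]
wrist_force: [0.6, -0.6, -1.8]
finger_gap: 0.0147
grip_force: 78.2
```

Request:
{"name": "send_rows", "arguments": {"increments": [{"dx": 0.16, "dy": -0.4, "dz": 0, "roll": 1, "claw": -1}, {"dx": 0.16, "dy": -0.4, "dz": 0, "roll": 2, "claw": -1}, {"dx": 0.16, "dy": -0.4, "dz": 0, "roll": 3, "claw": -1}, {"dx": 0.16, "dy": -0.4, "dz": -0.6, "roll": 4, "claw": -1}, {"dx": 0.16, "dy": -0.4, "dz": -1.2, "roll": 4, "claw": -1}]}}

```text
clock: 8.93
tcp_pos: [0.5543, 0.0891, 0.1975]
orientation: [-0.0, 0.945, -0.327, 0.0]
wrist_force: [0.3, -0.3, -1.5]
finger_gap: 0.0144
grip_force: 78.3
```

Request:
{"name": "send_rows", "arguments": {"increments": [{"dx": 0, "dy": 0, "dz": 0, "roll": 0, "claw": -1}, {"dx": 0, "dy": 0, "dz": 0, "roll": 0, "claw": -1}, {"dx": 0, "dy": 0, "dz": 0, "roll": 0, "claw": -1}, {"dx": 0, "dy": 0, "dz": 0, "roll": 0, "claw": -1}, {"dx": 0, "dy": 0, "dz": 0, "roll": 0, "claw": -1}]}}

```text
clock: 9.55
tcp_pos: [0.5543, 0.0891, 0.1982]
orientation: [-0.0, 0.945, -0.326, 0.0]
wrist_force: [-0.1, -0.2, -1.7]
finger_gap: 0.0145
grip_force: 78.2
```

```bash
python3 - <<'E'
from h import *
s=st(); c=cam('wrist'); np.save('w5.npy',dict(c),allow_pickle=True)
tip=s['tcp_pos']+[0,0,-.0978]; print('tip',tip,proj(c,[tip]), proj(c,[[.5546,.0889,.084]]))
u,v=proj(c,[tip])[0].astype(int); x0,y0=max(u-100,0),max(v-75,0); print(x0,y0)
cv2.imwrite('pics/w5.png',cv2.resize(c['image'][y0:y0+150,x0:x0+200],None,fx=4,fy=4,interpolation=cv2.INTER_CUBIC))
E
```

```text
t 9.55 tcp [0.5543 0.0891 0.1982] yaw -128.1 q6 -141.0 F [-0.1 -0.2 -1.7] T [0.03 0.02 0.02] gap 0.0145
tip [0.55429351 0.08908149 0.10035703] [[317.21293958 243.30421509]] [[317.20994966 235.85269358]]
217 168
```

View pics/w5.png

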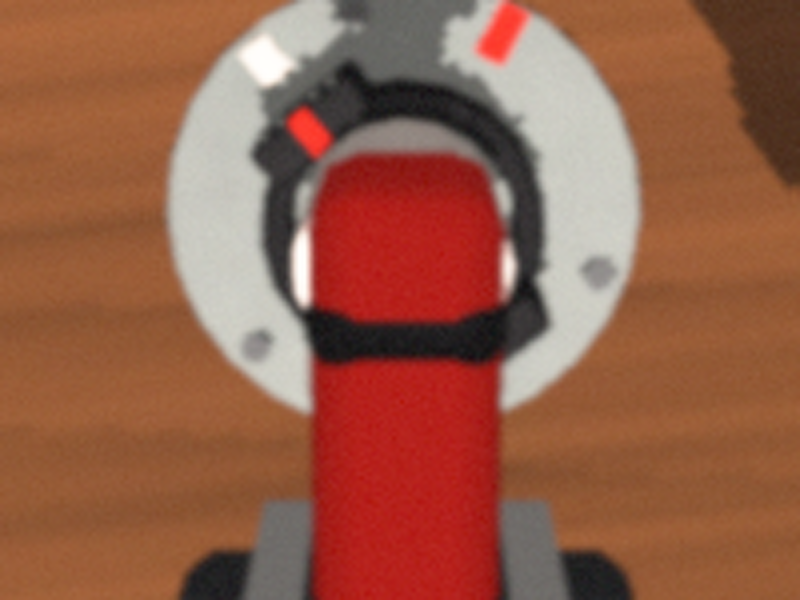

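The tool now hides the tip. The bar (centre col 406) and hub (edges 292 and 517) line up sideways. For the other direction I compare the flange circle in both wrist views, whose biases cancel because they are about 200° apart.

```bash
python3 - <<'E'
from h import *
from scipy.optimize import least_squares
for f,cx,cy in(('w1.npy',306,240),('w5.npy',317,220)):
    c=np.load(f,allow_pickle=True).item(); im=c['image']; hsv=cv2.cvtColor(im,cv2.COLOR_BGR2HSV)
    wood=((hsv[...,0]>3)&(hsv[...,0]<25)&(hsv[...,1]>85)).astype(np.uint8)
    ctr=proj(c,[[.5546,.0889,.044]])[0]
    pts=[]
    b=cv2.GaussianBlur(hsv[...,1],(3,3),0).astype(float)
    for a in np.arange(0,2*np.pi,.03):
        p=np.array([.5546,.0889,.044])
        rs=np.arange(.040,.054,.0002); Q=np.array([p+[r*np.cos(a),r*np.sin(a),0] for r in rs]); uv=proj(c,Q)
        I=cv2.remap(b.astype(np.float32),uv[:,0].astype(np.float32)[None],uv[:,1].astype(np.float32)[None],cv2.INTER_LINEAR)[0]
        g=np.diff(I); k=g.argmax()
        if I[:5].max()<60 and I[-5:].min()>90: pts.append(Q[k,:2])
    P=np.array(pts); r=least_squares(lambda k:np.hypot(P[:,0]-k[0],P[:,1]-k[1])-k[2],[.5546,.0889,.047],loss='soft_l1',f_scale=.0004)
    print(f,len(P),r.x,r.fun.std())
E
```

```text
w1.npy 196 [0.55480181 0.08880998 0.04704746] 0.0002851466935913305
w5.npy 169 [0.55502021 0.08851156 0.04706143] 0.0002453040168542408
```

Request:
{"name": "send_rows", "arguments": {"increments": [{"dx": 0, "dy": 0, "dz": -0.3, "roll": 0, "claw": -1}, {"dx": 0, "dy": 0, "dz": -0.6, "roll": 0, "claw": -1}, {"dx": 0, "dy": 0, "dz": -0.9, "roll": 0, "claw": -1}, {"dx": 0, "dy": 0, "dz": -1.0, "roll": 0, "claw": -1}, {"dx": 0, "dy": 0, "dz": -1.0, "roll": 0, "claw": -1}]}}

```text
clock: 10.22
tcp_pos: [0.554, 0.0891, 0.1725]
orientation: [0.0, 0.945, -0.326, -0.0]
wrist_force: [1.5, 0.2, -1.5]
finger_gap: 0.0144
grip_force: 78.2
```

Request:
{"name": "send_rows", "arguments": {"increments": [{"dx": 0, "dy": 0, "dz": -0.05, "roll": 0, "claw": -1}, {"dx": 0, "dy": 0, "dz": -0.1, "roll": 0, "claw": -1}, {"dx": 0, "dy": 0, "dz": -0.15, "roll": 0, "claw": -1}, {"dx": 0, "dy": 0, "dz": -0.2, "roll": 0, "claw": -1}, {"dx": 0, "dy": 0, "dz": -0.2, "roll": 0, "claw": -1}]}}

```text
clock: 10.85
tcp_pos: [0.5541, 0.0891, 0.1678]
orientation: [0.0, 0.945, -0.326, -0.0]
wrist_force: [-0.3, -0.3, -0.8]
finger_gap: 0.0145
grip_force: 78.3
```

Request:
{"name": "send_rows", "arguments": {"increments": [{"dx": 0, "dy": 0, "dz": -0.04, "roll": 0, "claw": -1}, {"dx": 0, "dy": 0, "dz": -0.08, "roll": 0, "claw": -1}, {"dx": 0, "dy": 0, "dz": -0.12, "roll": 0, "claw": -1}, {"dx": 0, "dy": 0, "dz": -0.15, "roll": 0, "claw": -1}, {"dx": 0, "dy": 0, "dz": -0.15, "roll": 0, "claw": -1}]}}

```text
clock: 11.48
tcp_pos: [0.5544, 0.089, 0.164]
orientation: [0.0, 0.945, -0.326, 0.0]
wrist_force: [1.6, -1.1, -2.2]
finger_gap: 0.0146
grip_force: 78.2
```

Request:
{"name": "send_rows", "arguments": {"increments": [{"dx": 0, "dy": 0, "dz": -0.1, "roll": 0, "claw": -1}, {"dx": 0, "dy": 0, "dz": -0.2, "roll": 0, "claw": -1}, {"dx": 0, "dy": 0, "dz": -0.35, "roll": 0, "claw": -1}, {"dx": 0, "dy": 0, "dz": -0.5, "roll": 0, "claw": -1}, {"dx": 0, "dy": 0, "dz": -0.5, "roll": 0, "claw": -1}]}}

```text
clock: 12.1
tcp_pos: [0.5542, 0.089, 0.1511]
orientation: [0.0, 0.945, -0.326, -0.0]
wrist_force: [2.3, -0.6, -3.9]
finger_gap: 0.0148
grip_force: 78.0
```

Request:
{"name": "send_rows", "arguments": {"increments": [{"dx": 0, "dy": 0, "dz": 0, "roll": -0.5, "claw": -1}, {"dx": 0, "dy": 0, "dz": 0, "roll": -1.2, "claw": -1}, {"dx": 0, "dy": 0, "dz": -0.01, "roll": -2, "claw": -1}, {"dx": 0, "dy": 0, "dz": -0.02, "roll": -3, "claw": -1}, {"dx": 0, "dy": 0, "dz": -0.02, "roll": -4, "claw": -1}]}}

```text
clock: 12.72
tcp_pos: [0.5547, 0.089, 0.1514]
orientation: [-0.0, 0.817, -0.576, 0.001]
wrist_force: [2.5, -1.0, -0.8]
finger_gap: 0.0149
grip_force: 78.3
```

```bash
python3 -c "
from h import *
st()"
```

```text
t 12.725 tcp [0.5547 0.089  0.1514] yaw -160.35 q6 -108.7 F [ 2.5 -1.  -0.8] T [-0.38 -0.87  0.12] gap 0.0149
```

Request:
{"name": "send_rows", "arguments": {"increments": [{"dx": 0.02, "dy": 0.01, "dz": 0, "roll": -1, "claw": -1}, {"dx": 0.03, "dy": 0.02, "dz": 0, "roll": -2, "claw": -1}, {"dx": 0.04, "dy": 0.02, "dz": -0.01, "roll": -3, "claw": -1}, {"dx": 0.04, "dy": 0.02, "dz": -0.02, "roll": -4, "claw": -1}, {"dx": 0.04, "dy": 0.02, "dz": -0.02, "roll": -5, "claw": -1}]}}

```text
clock: 13.35
tcp_pos: [0.555, 0.0892, 0.1509]
orientation: [-0.0, -0.571, 0.821, -0.0]
wrist_force: [1.4, -1.9, 1.0]
finger_gap: 0.0148
grip_force: 78.6
```

Request:
{"name": "send_rows", "arguments": {"increments": [{"dx": 0, "dy": 0, "dz": 0, "roll": -1, "claw": -1}, {"dx": 0.01, "dy": 0, "dz": 0, "roll": -2, "claw": -1}, {"dx": 0.02, "dy": -0.01, "dz": -0.01, "roll": -3, "claw": -1}, {"dx": 0.02, "dy": -0.02, "dz": -0.02, "roll": -4, "claw": -1}, {"dx": 0.02, "dy": -0.02, "dz": -0.02, "roll": -5, "claw": -1}]}}

```text
clock: 13.98
tcp_pos: [0.555, 0.0892, 0.1504]
orientation: [-0.0, -0.256, 0.967, 0.0]
wrist_force: [-0.2, -0.8, 2.3]
finger_gap: 0.0145
grip_force: 78.9
```

Request:
{"name": "send_rows", "arguments": {"increments": [{"dx": 0, "dy": 0, "dz": 0, "roll": -1, "claw": -1}, {"dx": 0, "dy": -0.01, "dz": 0, "roll": -2, "claw": -1}, {"dx": 0, "dy": -0.01, "dz": -0.01, "roll": -3, "claw": -1}, {"dx": 0, "dy": -0.02, "dz": -0.02, "roll": -4, "claw": -1}, {"dx": 0, "dy": -0.02, "dz": -0.02, "roll": -5, "claw": -1}]}}

```text
clock: 14.6
tcp_pos: [0.5551, 0.0891, 0.1499]
orientation: [-0.0, 0.09, 0.996, 0.001]
wrist_force: [-0.0, 0.3, 1.4]
finger_gap: 0.0151
grip_force: 78.8
```

```bash
python3 -c "
from h import *
st()"
```

```text
t 14.6 tcp [0.5551 0.0891 0.1499] yaw 79.68 q6 11.2 F [-0.   0.3  1.4] T [ 0.06 -0.06  0.19] gap 0.0151
```

Request:
{"name": "send_rows", "arguments": {"increments": [{"dx": 0, "dy": 0, "dz": 0, "roll": -1, "claw": -1}, {"dx": 0, "dy": -0.01, "dz": 0, "roll": -2, "claw": -1}, {"dx": 0, "dy": -0.01, "dz": -0.01, "roll": -3, "claw": -1}, {"dx": -0.01, "dy": -0.02, "dz": -0.02, "roll": -4, "claw": -1}, {"dx": -0.01, "dy": -0.02, "dz": -0.02, "roll": -5, "claw": -1}]}}

```text
clock: 15.22
tcp_pos: [0.5552, 0.089, 0.1495]
orientation: [-0.0, 0.425, 0.905, 0.001]
wrist_force: [1.7, 1.1, 1.5]
finger_gap: 0.0148
grip_force: 78.7
```

Request:
{"name": "send_rows", "arguments": {"increments": [{"dx": 0, "dy": 0, "dz": 0, "roll": -1, "claw": -1}, {"dx": -0.01, "dy": 0, "dz": 0, "roll": -2, "claw": -1}, {"dx": -0.01, "dy": 0, "dz": -0.01, "roll": -3, "claw": -1}, {"dx": -0.02, "dy": -0.01, "dz": -0.02, "roll": -4, "claw": -1}, {"dx": -0.02, "dy": -0.01, "dz": -0.02, "roll": -5, "claw": -1}]}}

```text
clock: 15.85
tcp_pos: [0.5552, 0.0888, 0.1491]
orientation: [-0.0, 0.709, 0.705, 0.001]
wrist_force: [1.7, 1.8, 0.6]
finger_gap: 0.0151
grip_force: 78.8
```

Request:
{"name": "send_rows", "arguments": {"increments": [{"dx": 0, "dy": 0, "dz": 0, "roll": -0.5, "claw": -1}, {"dx": -0.01, "dy": 0, "dz": 0, "roll": -1, "claw": -1}, {"dx": -0.01, "dy": 0, "dz": -0.01, "roll": -1.5, "claw": -1}, {"dx": -0.01, "dy": 0, "dz": -0.01, "roll": -2, "claw": -1}, {"dx": -0.01, "dy": 0, "dz": -0.01, "roll": -2.5, "claw": -1}]}}

```text
clock: 16.48
tcp_pos: [0.5551, 0.0887, 0.1488]
orientation: [-0.0, 0.82, 0.572, 0.001]
wrist_force: [2.2, 2.3, 0.7]
finger_gap: 0.0145
grip_force: 78.7
```

```bash
python3 -c "
from h import *
st()"
```

```text
t 16.475 tcp [0.5551 0.0887 0.1488] yaw -20.18 q6 111.0 F [2.2 2.3 0.7] T [ 0.38 -0.72  0.12] gap 0.0145
```

Request:
{"name": "send_rows", "arguments": {"increments": [{"dx": 0, "dy": 0, "dz": 0, "roll": -0.4, "claw": -1}, {"dx": -0.01, "dy": 0, "dz": 0, "roll": -0.8, "claw": -1}, {"dx": -0.02, "dy": -0.01, "dz": -0.01, "roll": -1.2, "claw": -1}, {"dx": -0.02, "dy": -0.02, "dz": -0.01, "roll": -1.6, "claw": -1}, {"dx": -0.02, "dy": -0.02, "dz": -0.01, "roll": -2, "claw": -1}]}}

```text
clock: 17.1
tcp_pos: [0.5549, 0.0884, 0.1487]
orientation: [-0.001, 0.892, 0.453, 0.001]
wrist_force: [3.4, 2.1, -0.6]
finger_gap: 0.0147
grip_force: 78.6
```

```bash
python3 -c "
from h import *
st()"
```

```text
t 17.1 tcp [0.5549 0.0884 0.1487] yaw -36.15 q6 126.9 F [ 3.4  2.1 -0.6] T [ 0.57 -0.84  0.13] gap 0.0147
```

Request:
{"name": "send_rows", "arguments": {"increments": [{"dx": 0, "dy": 0, "dz": 0, "roll": -0.2, "claw": -1}, {"dx": -0.01, "dy": 0, "dz": 0, "roll": -0.4, "claw": -1}, {"dx": -0.01, "dy": -0.01, "dz": 0, "roll": -0.6, "claw": -1}, {"dx": -0.01, "dy": -0.01, "dz": 0, "roll": -0.8, "claw": -1}, {"dx": -0.01, "dy": -0.01, "dz": 0, "roll": -1, "claw": -1}]}}

```text
clock: 17.73
tcp_pos: [0.5547, 0.088, 0.1486]
orientation: [-0.001, 0.921, 0.39, 0.001]
wrist_force: [4.8, 4.4, 0.5]
finger_gap: 0.0151
grip_force: 78.6
```

```bash
python3 -c "
from h import *
st()"
```

```text
t 17.725 tcp [0.5547 0.088  0.1486] yaw -44.12 q6 134.9 F [4.8 4.4 0.5] T [ 1.15 -1.17  0.1 ] gap 0.0151
```

Request:
{"name": "send_rows", "arguments": {"increments": [{"dx": 0.01, "dy": 0.01, "dz": 0, "roll": -0.2, "claw": -1}, {"dx": 0.02, "dy": 0.02, "dz": 0, "roll": -0.4, "claw": -1}, {"dx": 0.03, "dy": 0.03, "dz": 0, "roll": -0.6, "claw": -1}, {"dx": 0.03, "dy": 0.03, "dz": 0, "roll": -0.8, "claw": -1}, {"dx": 0.03, "dy": 0.03, "dz": 0, "roll": -0.8, "claw": -1}]}}

```text
clock: 18.35
tcp_pos: [0.5549, 0.0881, 0.1485]
orientation: [-0.0, 0.941, 0.338, 0.001]
wrist_force: [2.8, 4.3, 3.8]
finger_gap: 0.0146
grip_force: 79.0
```

```bash
python3 -c "
from h import *
st()"
```

```text
t 18.35 tcp [0.5549 0.0881 0.1485] yaw -50.55 q6 141.4 F [2.8 4.3 3.8] T [ 1.17 -0.92  0.12] gap 0.0146
```

Request:
{"name": "send_rows", "arguments": {"increments": [{"dx": 0, "dy": 0, "dz": 0, "roll": -0.2, "claw": -1}, {"dx": 0, "dy": 0, "dz": 0, "roll": -0.4, "claw": -1}, {"dx": 0, "dy": 0, "dz": 0, "roll": -0.6, "claw": -1}, {"dx": 0, "dy": 0, "dz": 0, "roll": -0.8, "claw": -1}, {"dx": 0, "dy": 0, "dz": 0, "roll": -0.8, "claw": -1}]}}

```text
clock: 18.98
tcp_pos: [0.5549, 0.0881, 0.1484]
orientation: [-0.0, 0.959, 0.284, 0.0]
wrist_force: [2.7, 3.9, 2.7]
finger_gap: 0.0143
grip_force: 78.9
```

```bash
python3 -c "
from h import *
st()"
```

```text
t 18.975 tcp [0.5549 0.0881 0.1484] yaw -56.95 q6 147.8 F [2.7 3.9 2.7] T [ 1.14 -0.97  0.07] gap 0.0143
```

Request:
{"name": "send_rows", "arguments": {"increments": [{"dx": 0, "dy": 0, "dz": 0, "roll": -0.2, "claw": -1}, {"dx": 0, "dy": 0, "dz": 0, "roll": -0.4, "claw": -1}, {"dx": 0, "dy": 0, "dz": 0, "roll": -0.6, "claw": -1}, {"dx": 0, "dy": 0, "dz": 0, "roll": -0.8, "claw": -1}, {"dx": 0, "dy": 0, "dz": 0, "roll": -0.8, "claw": -1}]}}

```text
clock: 19.6
tcp_pos: [0.5549, 0.0881, 0.1483]
orientation: [-0.0, 0.973, 0.231, 0.0]
wrist_force: [2.8, 4.5, 2.6]
finger_gap: 0.0149
grip_force: 78.9
```

```bash
python3 -c "
from h import *
s=st()
c=cam('wrist'); cv2.imwrite('pics/w6.png',c['image'])"
```

```text
t 19.6 tcp [0.5549 0.0881 0.1483] yaw -63.34 q6 154.2 F [2.8 4.5 2.6] T [ 1.17 -1.02  0.11] gap 0.0149
```

View pics/w6.png

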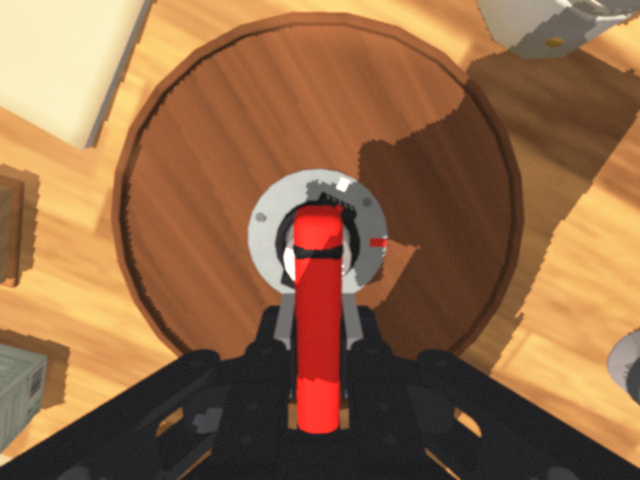

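The bar still lies straight in the fingers, with no slip, at (318,207–433). The stop has not been felt yet, so I turn a bit further and watch the torque.

Request:
{"name": "send_rows", "arguments": {"increments": [{"dx": 0, "dy": 0, "dz": 0, "roll": -0.2, "claw": -1}, {"dx": 0, "dy": 0, "dz": 0, "roll": -0.4, "claw": -1}, {"dx": 0, "dy": 0, "dz": 0, "roll": -0.6, "claw": -1}, {"dx": 0, "dy": 0, "dz": 0, "roll": -0.8, "claw": -1}, {"dx": 0, "dy": 0, "dz": 0, "roll": -0.8, "claw": -1}]}}

```text
clock: 20.27
tcp_pos: [0.5548, 0.0881, 0.1482]
orientation: [-0.0, 0.984, 0.176, 0.0]
wrist_force: [4.0, 3.6, 1.2]
finger_gap: 0.0148
grip_force: 78.8
```

```bash
python3 -c "
from h import *
s=st();print(s['tau'][5])"
```

```text
t 20.275 tcp [0.5548 0.0881 0.1482] yaw -69.75 q6 160.6 F [4.  3.6 1.2] T [ 1.13 -1.01  0.03] gap 0.0148
0.15139494091272354
```

Request:
{"name": "send_rows", "arguments": {"increments": [{"dx": 0, "dy": 0, "dz": 0, "roll": -0.2, "claw": -1}, {"dx": 0, "dy": 0, "dz": 0, "roll": -0.4, "claw": -1}, {"dx": 0, "dy": 0, "dz": 0, "roll": -0.6, "claw": -1}, {"dx": 0, "dy": 0, "dz": 0, "roll": -0.8, "claw": -1}, {"dx": 0, "dy": 0, "dz": 0, "roll": -0.8, "claw": -1}]}}

```text
clock: 20.9
tcp_pos: [0.5548, 0.088, 0.1481]
orientation: [-0.0, 0.993, 0.121, 0.0]
wrist_force: [4.3, 4.1, 1.2]
finger_gap: 0.0144
grip_force: 78.7
```

```bash
python3 -c "
from h import *
s=st();print(s['tau'][5])"
```

```text
t 20.9 tcp [0.5548 0.088  0.1481] yaw -76.16 q6 167.0 F [4.3 4.1 1.2] T [ 1.13 -1.11  0.06] gap 0.0144
0.09956942405551672
```

Request:
{"name": "send_rows", "arguments": {"increments": [{"dx": 0.02, "dy": 0.02, "dz": 0.2, "roll": 0, "claw": -1}, {"dx": 0.02, "dy": 0.02, "dz": 0.7, "roll": 0, "claw": -1}, {"dx": 0.02, "dy": 0.02, "dz": 1.3, "roll": 0, "claw": -1}, {"dx": 0.02, "dy": 0.02, "dz": 2, "roll": 0, "claw": -1}, {"dx": 0.02, "dy": 0.02, "dz": 2.4, "roll": 0, "claw": -1}]}}

```text
clock: 21.52
tcp_pos: [0.5541, 0.0877, 0.2086]
orientation: [0.001, 0.993, 0.121, -0.001]
wrist_force: [0.2, -0.4, -1.6]
finger_gap: 0.0144
grip_force: 79.8
```

Request:
{"name": "send_rows", "arguments": {"increments": [{"dx": 0, "dy": -0.5, "dz": 0.2, "roll": 0, "claw": -1}, {"dx": 0, "dy": -1.5, "dz": 0.2, "roll": 0, "claw": -1}, {"dx": 0, "dy": -2.4, "dz": 0.2, "roll": 0, "claw": -1}, {"dx": 0, "dy": -2.4, "dz": 0.2, "roll": 0, "claw": -1}, {"dx": 0, "dy": -2.4, "dz": 0.2, "roll": 0, "claw": -1}]}}

```text
clock: 22.15
tcp_pos: [0.5546, 0.0281, 0.2127]
orientation: [-0.0, 0.993, 0.121, -0.001]
wrist_force: [0.4, 0.7, -2.3]
finger_gap: 0.0147
grip_force: 79.8
```

```bash
python3 - <<'E'
from h import *
s=st(); c=cam('wrist'); np.save('w7.npy',dict(c),allow_pickle=True)
u,v=proj(c,[[.5549,.0887,.084]])[0].astype(int); x0,y0=max(u-50,0),max(v-37,0); print(x0,y0,u,v)
cv2.imwrite('pics/w7.png',cv2.resize(c['image'][y0:y0+75,x0:x0+100],None,fx=8,fy=8,interpolation=cv2.INTER_CUBIC))
E
```

```text
t 22.15 tcp [0.5546 0.0281 0.2127] yaw -76.14 q6 160.8 F [ 0.4  0.7 -2.3] T [ 0.07 -0.   -0.03] gap 0.0147
185 173 235 210
```

View pics/w7.png

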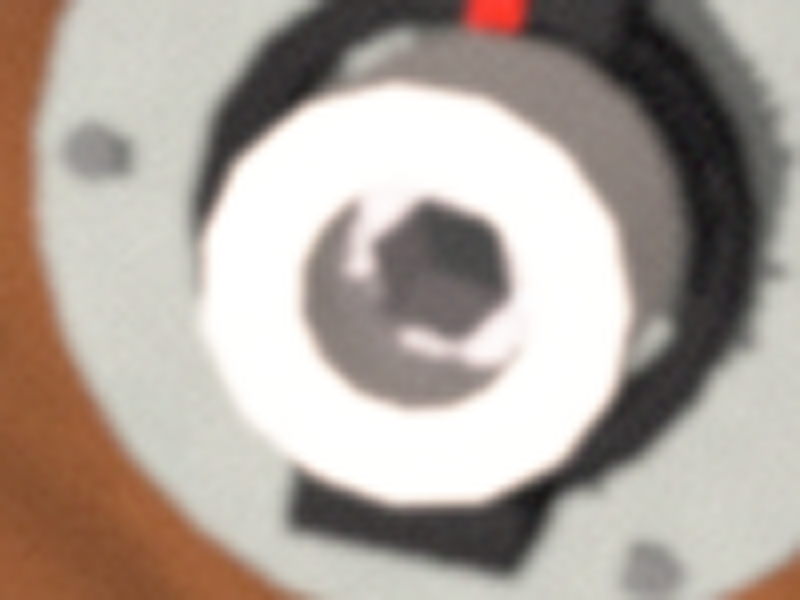

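The hex is clearly visible; its corners in the crop are roughly (430,198), (498,222), (512,286), (455,338), (388,315) and (377,260).

```bash
python3 - <<'E'
from h import *
def run(f,ox,oy,k,pts,z):
    c=np.load(f,allow_pickle=True).item()
    P=np.array([onz(c,((x+.5)/k-.5+ox,(y+.5)/k-.5+oy),z)[:2] for x,y in pts]); ctr=P.mean(0); d=P-ctr; a=np.degrees(np.arctan2(d[:,1],d[:,0]))
    print(f,z,ctr,np.hypot(*d.T).round(4),(a%60).round(1),'flat',(np.degrees(np.angle(np.exp(6j*np.radians(a)).mean()))/6+30)%60)
for z in(.074,.071): run('w7.npy',185,173,8,[(430,198),(498,222),(512,286),(455,338),(388,315),(377,260)],z)
# automatic, both views
for f,ox,oy,k,seed,z,th in(('w1.npy',204,181,4,(417,290),.074,175),('w7.npy',185,173,8,(450,260),.071,115),('w7.npy',185,173,8,(450,260),.071,135)):
    c=np.load(f,allow_pickle=True).item(); g=cv2.cvtColor(cv2.resize(c['image'][oy:oy+150,ox:ox+200],None,fx=k,fy=k,interpolation=cv2.INTER_CUBIC),cv2.COLOR_BGR2GRAY)
    n,l=cv2.connectedComponents((g<th).astype(np.uint8)); m=(l==l[seed[1],seed[0]]).astype(np.uint8); cs,_=cv2.findContours(m,0,cv2.CHAIN_APPROX_NONE); q=max(cs,key=cv2.contourArea)
    print(f,th,cv2.boundingRect(q)); ap=cv2.approxPolyDP(q,.05*cv2.arcLength(q,True),True)[:,0]; print(ap.tolist()); 
    if len(ap)>4: run(f,ox,oy,k,ap,z)
E
```

```text
w7.npy 0.074 [0.55588171 0.08791075] [0.0068 0.007  0.0065 0.0065 0.0069 0.0062] [20.9 24.3 30.5 20.2 22.2 35.1] flat 55.277521293812526
w7.npy 0.071 [0.55512444 0.08836457] [0.0069 0.0071 0.0066 0.0066 0.007  0.0062] [20.9 24.3 30.5 20.2 22.2 35.1] flat 55.277521293812555
w1.npy 175 (381, 254, 70, 69)
[[411, 254], [381, 284], [388, 309], [422, 322], [450, 292], [442, 263]]
w1.npy 0.074 [0.55478794 0.08885997] [0.0066 0.0065 0.0067 0.0069 0.0065 0.0069] [49.1  6.  51.3 51.5  4.1 56.2] flat 26.0960194389642
w7.npy 115 (382, 206, 122, 125)
[[424, 207], [382, 246], [384, 308], [458, 330], [503, 289], [496, 244]]
w7.npy 0.071 [0.55500364 0.08854495] [0.0062 0.0059 0.0067 0.0058 0.006  0.0059] [25.5 20.3 16.4 26.3 27.   9.8] flat 51.22731534731863
w7.npy 135 (367, 204, 140, 131)
[[424, 204], [367, 312], [458, 334], [506, 291], [499, 246]]
w7.npy 0.071 [0.55458239 0.08755   ] [0.0073 0.0088 0.0054 0.0053 0.0056] [30.6  6.1 17.8 29.9 16.6] flat 50.59585807223803
```

Flats stand at about 53° (mod 60), exactly where tight should be (53.8°), so the key probably overran the stop inside the socket. I re-insert it with the flats matched and feel for the stop to be sure.

Request:
{"name": "send_rows", "arguments": {"increments": [{"dx": 0.01, "dy": 0.6, "dz": 0, "roll": 1, "claw": -1}, {"dx": 0.01, "dy": 1.4, "dz": 0, "roll": 2, "claw": -1}, {"dx": 0.01, "dy": 2.1, "dz": 0, "roll": 3, "claw": -1}, {"dx": 0.01, "dy": 2.41, "dz": 0, "roll": 4, "claw": -1}, {"dx": 0.01, "dy": 2.41, "dz": -0.3, "roll": 5, "claw": -1}]}}

```text
clock: 22.82
tcp_pos: [0.5555, 0.0901, 0.206]
orientation: [0.0, 0.89, 0.456, 0.0]
wrist_force: [-0.2, 0.0, -1.6]
finger_gap: 0.0146
grip_force: 79.8
```

Request:
{"name": "send_rows", "arguments": {"increments": [{"dx": 0, "dy": 0, "dz": -0.5, "roll": 0, "claw": -1}, {"dx": 0, "dy": 0, "dz": -0.9, "roll": 0, "claw": -1}, {"dx": 0, "dy": 0, "dz": -1.2, "roll": 0, "claw": -1}, {"dx": 0, "dy": 0, "dz": -1.3, "roll": 0, "claw": -1}, {"dx": 0, "dy": 0, "dz": -1.3, "roll": 0, "claw": -1}]}}

```text
clock: 23.45
tcp_pos: [0.5553, 0.0885, 0.173]
orientation: [-0.0, 0.892, 0.453, -0.0]
wrist_force: [-0.1, -0.7, -1.4]
finger_gap: 0.0145
grip_force: 79.8
```

Request:
{"name": "send_rows", "arguments": {"increments": [{"dx": 0, "dy": 0, "dz": -0.08, "roll": 0, "claw": -1}, {"dx": 0, "dy": 0, "dz": -0.16, "roll": 0, "claw": -1}, {"dx": 0, "dy": 0, "dz": -0.24, "roll": 0, "claw": -1}, {"dx": 0, "dy": 0, "dz": -0.32, "roll": 0, "claw": -1}, {"dx": 0, "dy": 0, "dz": -0.32, "roll": 0, "claw": -1}]}}

```text
clock: 24.08
tcp_pos: [0.5552, 0.0886, 0.1649]
orientation: [-0.0, 0.891, 0.453, -0.0]
wrist_force: [0.0, -0.7, -1.4]
finger_gap: 0.015
grip_force: 79.8
```

```bash
python3 -c "
from h import *
st()"
```

```text
t 24.075 tcp [0.5552 0.0886 0.1649] yaw -36.09 q6 127.0 F [ 0.  -0.7 -1.4] T [-0.05  0.02 -0.07] gap 0.015
```

Request:
{"name": "send_rows", "arguments": {"increments": [{"dx": 0, "dy": 0, "dz": -0.08, "roll": 0, "claw": -1}, {"dx": 0, "dy": 0, "dz": -0.16, "roll": 0, "claw": -1}, {"dx": 0, "dy": 0, "dz": -0.24, "roll": 0, "claw": -1}, {"dx": 0, "dy": 0, "dz": -0.24, "roll": 0, "claw": -1}, {"dx": 0, "dy": 0, "dz": -0.24, "roll": 0, "claw": -1}]}}

```text
clock: 24.7
tcp_pos: [0.5554, 0.0886, 0.1591]
orientation: [0.0, 0.891, 0.453, 0.0]
wrist_force: [-0.7, 0.1, -1.9]
finger_gap: 0.0147
grip_force: 79.8
```

Request:
{"name": "send_rows", "arguments": {"increments": [{"dx": 0, "dy": 0, "dz": -0.08, "roll": 0, "claw": -1}, {"dx": 0, "dy": 0, "dz": -0.18, "roll": 0, "claw": -1}, {"dx": 0, "dy": 0, "dz": -0.28, "roll": 0, "claw": -1}, {"dx": 0, "dy": 0, "dz": -0.38, "roll": 0, "claw": -1}, {"dx": 0, "dy": 0, "dz": -0.4, "roll": 0, "claw": -1}]}}

```text
clock: 25.32
tcp_pos: [0.5553, 0.0886, 0.1488]
orientation: [-0.0, 0.891, 0.453, -0.0]
wrist_force: [-0.7, 0.8, -1.7]
finger_gap: 0.0146
grip_force: 79.8
```

```bash
python3 -c "
from h import *
st()"
```

```text
t 25.325 tcp [0.5553 0.0886 0.1488] yaw -36.09 q6 127.0 F [-0.7  0.8 -1.7] T [ 0.05  0.01 -0.02] gap 0.0146
```

Request:
{"name": "send_rows", "arguments": {"increments": [{"dx": 0, "dy": 0, "dz": 0, "roll": -0.3, "claw": -1}, {"dx": 0, "dy": 0, "dz": 0, "roll": -0.6, "claw": -1}, {"dx": 0, "dy": 0, "dz": 0, "roll": -0.9, "claw": -1}, {"dx": 0, "dy": 0, "dz": 0, "roll": -1.2, "claw": -1}, {"dx": 0, "dy": 0, "dz": 0, "roll": -1.5, "claw": -1}]}}

```text
clock: 25.95
tcp_pos: [0.5556, 0.0887, 0.1492]
orientation: [-0.0, 0.934, 0.357, 0.0]
wrist_force: [0.0, 0.5, -0.8]
finger_gap: 0.0153
grip_force: 79.8
```

```bash
python3 -c "
from h import *
st()"
```

```text
t 25.95 tcp [0.5556 0.0887 0.1492] yaw -48.17 q6 139.1 F [ 0.   0.5 -0.8] T [ 0.22 -0.16  0.06] gap 0.0153
```

Request:
{"name": "send_rows", "arguments": {"increments": [{"dx": 0, "dy": 0, "dz": 0, "roll": -0.1, "claw": -1}, {"dx": 0, "dy": 0, "dz": 0, "roll": -0.2, "claw": -1}, {"dx": 0, "dy": 0, "dz": 0, "roll": -0.3, "claw": -1}, {"dx": 0, "dy": 0, "dz": 0, "roll": -0.4, "claw": -1}, {"dx": 0, "dy": 0, "dz": 0, "roll": -0.5, "claw": -1}]}}

```text
clock: 26.58
tcp_pos: [0.5555, 0.0887, 0.1492]
orientation: [-0.0, 0.946, 0.324, 0.0]
wrist_force: [0.5, 0.6, -0.2]
finger_gap: 0.015
grip_force: 79.8
```

```bash
python3 -c "
from h import *
st()"
```

```text
t 26.575 tcp [0.5555 0.0887 0.1492] yaw -52.14 q6 143.0 F [ 0.5  0.6 -0.2] T [ 0.38 -0.16  0.01] gap 0.015
```

Request:
{"name": "send_rows", "arguments": {"increments": [{"dx": 0, "dy": 0, "dz": 0, "roll": -0.3, "claw": -1}, {"dx": 0, "dy": 0, "dz": 0, "roll": -0.6, "claw": -1}, {"dx": 0, "dy": 0, "dz": 0, "roll": -0.8, "claw": -1}, {"dx": 0, "dy": 0, "dz": 0, "roll": -0.8, "claw": -1}, {"dx": 0, "dy": 0, "dz": 0, "roll": -0.8, "claw": -1}]}}

```text
clock: 27.2
tcp_pos: [0.5555, 0.0886, 0.1492]
orientation: [0.0, 0.962, 0.272, 0.0]
wrist_force: [1.7, 0.9, -2.0]
finger_gap: 0.0145
grip_force: 79.8
```

```bash
python3 -c "
from h import *
st()"
```

```text
t 27.2 tcp [0.5555 0.0886 0.1492] yaw -58.47 q6 149.4 F [ 1.7  0.9 -2. ] T [ 0.46 -0.29  0.05] gap 0.0145
```

Request:
{"name": "send_rows", "arguments": {"increments": [{"dx": 0, "dy": 0, "dz": 0, "roll": -0.3, "claw": -1}, {"dx": 0, "dy": 0, "dz": 0, "roll": -0.6, "claw": -1}, {"dx": 0, "dy": 0, "dz": 0, "roll": -0.8, "claw": -1}, {"dx": 0, "dy": 0, "dz": 0, "roll": -0.8, "claw": -1}, {"dx": 0, "dy": 0, "dz": 0, "roll": -0.8, "claw": -1}]}}

```text
clock: 27.82
tcp_pos: [0.5554, 0.0886, 0.1492]
orientation: [0.0, 0.976, 0.218, 0.0]
wrist_force: [0.3, 2.2, -1.0]
finger_gap: 0.0145
grip_force: 79.8
```

```bash
python3 -c "
from h import *
st()
c=cam('wrist'); cv2.imwrite('pics/w8.png',cv2.resize(c['image'][150:450,160:480],None,fx=2,fy=2))"
```

```text
t 27.825 tcp [0.5554 0.0886 0.1492] yaw -64.87 q6 155.8 F [ 0.3  2.2 -1. ] T [ 0.49 -0.31  0.08] gap 0.0145
```

View pics/w8.png

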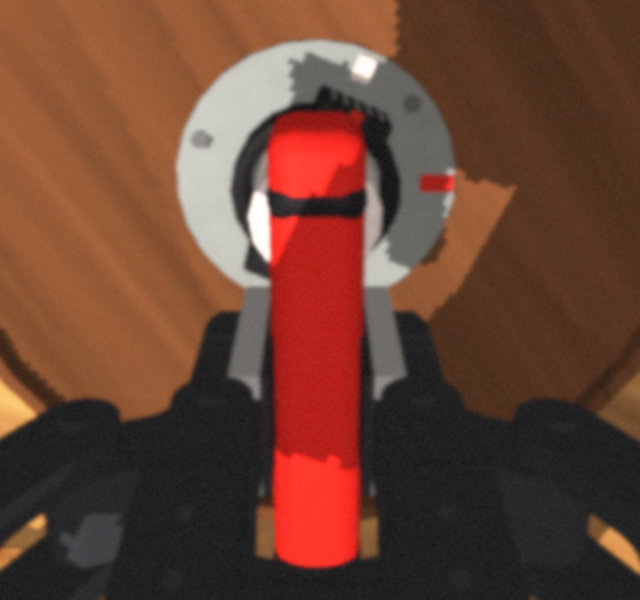

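The bar is still straight in the fingers. I pull it out and look at whether the hex has moved during these 29°.

Request:
{"name": "send_rows", "arguments": {"increments": [{"dx": 0, "dy": 0, "dz": 0.2, "roll": 0, "claw": -1}, {"dx": 0, "dy": 0, "dz": 0.7, "roll": 0, "claw": -1}, {"dx": 0, "dy": 0, "dz": 1.3, "roll": 0, "claw": -1}, {"dx": 0, "dy": 0, "dz": 2, "roll": 0, "claw": -1}, {"dx": 0, "dy": 0, "dz": 2.5, "roll": 0, "claw": -1}]}}

```text
clock: 28.5
tcp_pos: [0.5555, 0.0883, 0.2137]
orientation: [0.0, 0.976, 0.217, 0.001]
wrist_force: [-0.1, -0.2, -1.4]
finger_gap: 0.0144
grip_force: 80.7
```

Request:
{"name": "send_rows", "arguments": {"increments": [{"dx": 0, "dy": -0.5, "dz": 0, "roll": 0, "claw": -1}, {"dx": 0, "dy": -1.5, "dz": 0, "roll": -0.7, "claw": -1}, {"dx": 0, "dy": -2.4, "dz": 0, "roll": -1.4, "claw": -1}, {"dx": 0, "dy": -2.4, "dz": 0, "roll": -1.4, "claw": -1}, {"dx": 0, "dy": -2.4, "dz": 0, "roll": -1.4, "claw": -1}]}}

```text
clock: 29.12
tcp_pos: [0.555, 0.0283, 0.2113]
orientation: [-0.0, 0.993, 0.121, -0.0]
wrist_force: [-0.4, -0.5, -2.4]
finger_gap: 0.0144
grip_force: 80.8
```

```bash
python3 - <<'E'
from h import *
s=st(); c=cam('wrist'); np.save('w9.npy',dict(c),allow_pickle=True)
u,v=proj(c,[[.5549,.0887,.084]])[0].astype(int); x0,y0=max(u-25,0),max(v-25,0); print(x0,y0,u,v)
a=np.load('w7.npy',allow_pickle=True).item(); u,v=proj(a,[[.5549,.0887,.084]])[0].astype(int); x1,y1=u-25,v-25; print(x1,y1)
R=lambda i:cv2.resize(i,None,fx=8,fy=8,interpolation=cv2.INTER_CUBIC)
cv2.imwrite('pics/w9.png',np.hstack([R(a['image'][y1:y1+50,x1:x1+50]),R(c['image'][y0:y0+50,x0:x0+50])]))
E
```

```text
t 29.125 tcp [0.555  0.0283 0.2113] yaw -76.07 q6 160.7 F [-0.4 -0.5 -2.4] T [ 0.06 -0.   -0.01] gap 0.0144
210 186 235 211
210 185
```

View pics/w9.png

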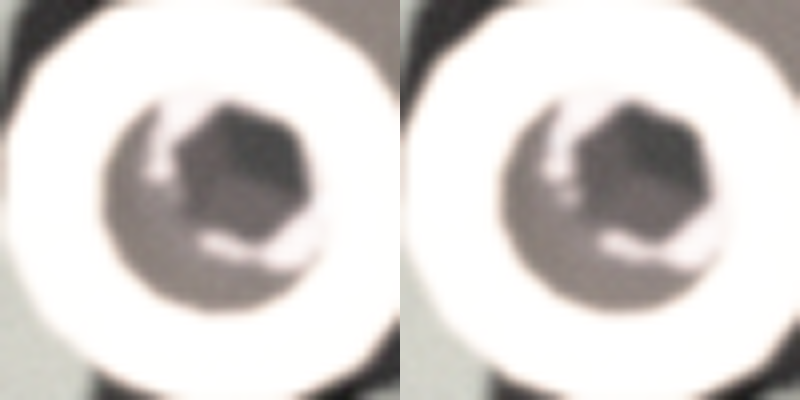

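The hex looks the same in both crops (corners within about 2°), so it hasn't moved. I'll repeat from one flat earlier, with averaged torque readings, so the stop can be told from slipping.

Request:
{"name": "send_rows", "arguments": {"increments": [{"dx": 0.01, "dy": 0.6, "dz": 0, "roll": 1.2, "claw": -1}, {"dx": 0.01, "dy": 1.4, "dz": 0, "roll": 2.5, "claw": -1}, {"dx": 0.01, "dy": 2.1, "dz": 0, "roll": 3.8, "claw": -1}, {"dx": 0.01, "dy": 2.41, "dz": 0, "roll": 5.1, "claw": -1}, {"dx": 0.01, "dy": 2.41, "dz": 0, "roll": 6.3, "claw": -1}]}}

```text
clock: 29.8
tcp_pos: [0.5553, 0.0904, 0.2115]
orientation: [-0.0, 0.844, 0.536, -0.0]
wrist_force: [0.4, 0.4, -2.3]
finger_gap: 0.0149
grip_force: 80.8
```

Request:
{"name": "send_rows", "arguments": {"increments": [{"dx": 0, "dy": 0, "dz": 0, "roll": 1.2, "claw": -1}, {"dx": 0, "dy": 0, "dz": -0.4, "roll": 2.5, "claw": -1}, {"dx": 0, "dy": 0, "dz": -0.8, "roll": 3.8, "claw": -1}, {"dx": 0, "dy": 0, "dz": -1.2, "roll": 5.1, "claw": -1}, {"dx": 0, "dy": 0, "dz": -1.5, "roll": 6.2, "claw": -1}]}}

```text
clock: 30.42
tcp_pos: [0.5552, 0.0896, 0.1735]
orientation: [-0.0, 0.542, 0.84, -0.0]
wrist_force: [-0.5, -0.2, -1.3]
finger_gap: 0.0147
grip_force: 80.8
```

Request:
{"name": "send_rows", "arguments": {"increments": [{"dx": 0, "dy": 0, "dz": -0.1, "roll": 0, "claw": -1}, {"dx": 0, "dy": 0, "dz": -0.2, "roll": 0, "claw": -1}, {"dx": 0, "dy": 0, "dz": -0.3, "roll": 0, "claw": -1}, {"dx": 0, "dy": 0, "dz": -0.4, "roll": 0, "claw": -1}, {"dx": 0, "dy": 0, "dz": -0.4, "roll": 0, "claw": -1}]}}

```text
clock: 31.05
tcp_pos: [0.5555, 0.0888, 0.1639]
orientation: [-0.0, 0.545, 0.838, -0.0]
wrist_force: [-0.2, 0.5, -1.8]
finger_gap: 0.0145
grip_force: 80.8
```

Request:
{"name": "send_rows", "arguments": {"increments": [{"dx": 0, "dy": 0, "dz": -0.15, "roll": 0, "claw": -1}, {"dx": 0, "dy": 0, "dz": -0.3, "roll": 0, "claw": -1}, {"dx": 0, "dy": 0, "dz": -0.45, "roll": 0, "claw": -1}, {"dx": 0, "dy": 0, "dz": -0.6, "roll": 0, "claw": -1}, {"dx": 0, "dy": 0, "dz": -0.6, "roll": 0, "claw": -1}]}}

```text
clock: 31.68
tcp_pos: [0.5553, 0.0888, 0.1486]
orientation: [-0.0, 0.545, 0.838, -0.0]
wrist_force: [0.1, -0.0, -0.8]
finger_gap: 0.0149
grip_force: 80.8
```

```bash
cat > t.py <<'E'
from h import *
L=[]
for i in range(6):
    s=get_state(); L.append([*s['wrist_force'],*s['ft_torque'],s['tau'][5]]); read_camera('top')
L=np.array(L); st(); print('mean F,T,tau6',L.mean(0).round(3),'sd Tz,tau',L.std(0)[[5,6]].round(3))
E
python3 t.py
```

```text
t 31.975 tcp [0.5557 0.0888 0.1493] yaw 23.91 q6 67.0 F [-0.2  0.2 -1.5] T [ 0.03 -0.01  0.05] gap 0.0145
mean F,T,tau6 [-0.144  0.507 -1.457 -0.002  0.026  0.008 -0.   ] sd Tz,tau [0.039 0.   ]
```

Request:
{"name": "send_rows", "arguments": {"increments": [{"dx": 0, "dy": 0, "dz": 0, "roll": -0.5, "claw": -1}, {"dx": 0, "dy": 0, "dz": 0, "roll": -1, "claw": -1}, {"dx": 0, "dy": 0, "dz": 0, "roll": -1.5, "claw": -1}, {"dx": 0, "dy": 0, "dz": 0, "roll": -2, "claw": -1}, {"dx": 0, "dy": 0, "dz": 0, "roll": -2.5, "claw": -1}]}}

```text
clock: 32.6
tcp_pos: [0.5555, 0.0891, 0.1492]
orientation: [-0.0, 0.683, 0.73, 0.0]
wrist_force: [0.2, 1.1, -1.6]
finger_gap: 0.0147
grip_force: 80.8
```

```bash
python3 t.py
```

```text
t 32.9 tcp [0.5556 0.089  0.1492] yaw 3.97 q6 87.0 F [-1.   1.6 -0.8] T [0.27 0.1  0.08] gap 0.0143
mean F,T,tau6 [-0.656  1.156 -1.31   0.252  0.122  0.052  0.047] sd Tz,tau [0.034 0.277]
```

Request:
{"name": "send_rows", "arguments": {"increments": [{"dx": 0, "dy": 0, "dz": 0, "roll": -0.5, "claw": -1}, {"dx": 0, "dy": 0, "dz": 0, "roll": -1, "claw": -1}, {"dx": 0, "dy": 0, "dz": 0, "roll": -1.5, "claw": -1}, {"dx": 0, "dy": 0, "dz": 0, "roll": -2, "claw": -1}, {"dx": 0, "dy": 0, "dz": 0, "roll": -2.5, "claw": -1}]}}

```text
clock: 33.52
tcp_pos: [0.5556, 0.089, 0.1491]
orientation: [-0.0, 0.8, 0.601, 0.0]
wrist_force: [-0.4, 0.8, -0.7]
finger_gap: 0.0145
grip_force: 80.8
```

```bash
python3 t.py
```

```text
t 33.825 tcp [0.5557 0.0889 0.1492] yaw -16.03 q6 106.9 F [-0.6  1.3 -0.9] T [0.37 0.15 0.01] gap 0.0146
mean F,T,tau6 [-0.495  1.359 -0.979  0.334  0.097  0.032  0.01 ] sd Tz,tau [0.044 0.275]
```

Request:
{"name": "send_rows", "arguments": {"increments": [{"dx": 0, "dy": 0, "dz": 0, "roll": -0.5, "claw": -1}, {"dx": 0, "dy": 0, "dz": 0, "roll": -1, "claw": -1}, {"dx": 0, "dy": 0, "dz": 0, "roll": -1.5, "claw": -1}, {"dx": 0, "dy": 0, "dz": 0, "roll": -2, "claw": -1}, {"dx": 0, "dy": 0, "dz": 0, "roll": -2.5, "claw": -1}]}}

```text
clock: 34.45
tcp_pos: [0.5558, 0.0885, 0.1491]
orientation: [0.0, 0.892, 0.453, -0.0]
wrist_force: [1.1, 1.1, -1.4]
finger_gap: 0.0145
grip_force: 80.8
```

```bash
python3 t.py
```

```text
t 34.75 tcp [0.5557 0.0887 0.1491] yaw -36.04 q6 126.9 F [ 0.2  0.4 -1.3] T [-0.02  0.01 -0.01] gap 0.0147
mean F,T,tau6 [ 2.620e-01 -1.120e-01 -1.653e+00  8.000e-03  1.500e-02 -1.600e-02
 -1.000e-03] sd Tz,tau [0.021 0.291]
```

Request:
{"name": "send_rows", "arguments": {"increments": [{"dx": 0, "dy": 0, "dz": 0, "roll": 0.7, "claw": -1}, {"dx": 0, "dy": 0, "dz": 0, "roll": 1.4, "claw": -1}, {"dx": 0, "dy": 0, "dz": 0, "roll": 2.1, "claw": -1}, {"dx": 0, "dy": 0, "dz": 0, "roll": 2.8, "claw": -1}, {"dx": 0, "dy": 0, "dz": 0, "roll": 3.5, "claw": -1}]}}

```text
clock: 35.38
tcp_pos: [0.5556, 0.089, 0.1491]
orientation: [-0.0, 0.754, 0.657, 0.0]
wrist_force: [-0.8, 1.2, -0.2]
finger_gap: 0.0147
grip_force: 80.8
```

```bash
python3 t.py
```

```text
t 35.675 tcp [0.5556 0.089  0.1492] yaw -8.15 q6 99.1 F [-0.5  1.5 -0.6] T [ 0.33  0.14 -0.12] gap 0.0147
mean F,T,tau6 [-0.175  1.165 -0.607  0.25   0.045 -0.049 -0.054] sd Tz,tau [0.035 0.383]
```

Request:
{"name": "send_rows", "arguments": {"increments": [{"dx": 0, "dy": 0, "dz": 0, "roll": 0.7, "claw": -1}, {"dx": 0, "dy": 0, "dz": 0, "roll": 1.4, "claw": -1}, {"dx": 0, "dy": 0, "dz": 0, "roll": 2.1, "claw": -1}, {"dx": 0, "dy": 0, "dz": 0, "roll": 2.8, "claw": -1}, {"dx": 0, "dy": 0, "dz": 0, "roll": 3.5, "claw": -1}]}}

```text
clock: 36.3
tcp_pos: [0.5556, 0.089, 0.1494]
orientation: [-0.0, 0.573, 0.819, 0.0]
wrist_force: [-1.3, 1.0, 2.0]
finger_gap: 0.0148
grip_force: 81.0
```

```bash
python3 t.py
```

```text
t 36.6 tcp [0.5556 0.089  0.1494] yaw 19.83 q6 71.1 F [-1.6  0.7  2.5] T [ 0.46  0.4  -0.02] gap 0.0144
mean F,T,tau6 [-1.062  1.192  1.912  0.376  0.343 -0.056 -0.054] sd Tz,tau [0.025 0.382]
```

Request:
{"name": "send_rows", "arguments": {"increments": [{"dx": 0, "dy": 0, "dz": 0, "roll": -1, "claw": -1}, {"dx": 0, "dy": 0, "dz": 0, "roll": -2, "claw": -1}, {"dx": 0, "dy": 0, "dz": 0, "roll": -3, "claw": -1}, {"dx": 0, "dy": 0, "dz": 0, "roll": -4, "claw": -1}, {"dx": 0, "dy": 0, "dz": 0, "roll": -4.5, "claw": -1}]}}

```text
clock: 37.22
tcp_pos: [0.5556, 0.0889, 0.1487]
orientation: [-0.0, 0.8, 0.6, -0.0]
wrist_force: [0.1, 0.9, -1.1]
finger_gap: 0.0146
grip_force: 80.8
```

```bash
python3 t.py
```

```text
t 37.525 tcp [0.5556 0.0888 0.1488] yaw -16.06 q6 107.0 F [-0.7  1.6 -2. ] T [ 0.4  -0.09 -0.03] gap 0.0145
mean F,T,tau6 [ 3.400e-01  1.371e+00 -2.223e+00  3.960e-01 -1.600e-02 -2.000e-03
  4.500e-02] sd Tz,tau [0.024 0.237]
```

Request:
{"name": "send_rows", "arguments": {"increments": [{"dx": 0, "dy": 0, "dz": 0, "roll": -0.5, "claw": -1}, {"dx": 0, "dy": 0, "dz": 0, "roll": -1, "claw": -1}, {"dx": 0, "dy": 0, "dz": 0, "roll": -1.5, "claw": -1}, {"dx": 0, "dy": 0, "dz": 0, "roll": -2, "claw": -1}, {"dx": 0, "dy": 0, "dz": 0, "roll": -2.2, "claw": -1}]}}

```text
clock: 38.15
tcp_pos: [0.5556, 0.0888, 0.1489]
orientation: [0.0, 0.882, 0.472, -0.0]
wrist_force: [0.3, 0.8, -2.8]
finger_gap: 0.0144
grip_force: 80.6
```

```bash
python3 t.py
```

```text
t 38.45 tcp [0.5556 0.0888 0.1489] yaw -33.66 q6 124.6 F [-0.7  1.3 -4.4] T [ 0.39 -0.14  0.08] gap 0.0145
mean F,T,tau6 [ 0.416  1.148 -3.791  0.362 -0.154  0.089  0.105] sd Tz,tau [0.026 0.07 ]
```

The anticlockwise test showed the key does drive the bolt, with rising axial force and a torque of about 0.09. So the earlier clockwise run without sinking was at the stop. I turn the last part back to tight.

Request:
{"name": "send_rows", "arguments": {"increments": [{"dx": 0, "dy": 0, "dz": 0, "roll": -0.4, "claw": -1}, {"dx": 0, "dy": 0, "dz": 0, "roll": -0.8, "claw": -1}, {"dx": 0, "dy": 0, "dz": 0, "roll": -1.2, "claw": -1}, {"dx": 0, "dy": 0, "dz": 0, "roll": -1.6, "claw": -1}, {"dx": 0, "dy": 0, "dz": 0, "roll": -1.8, "claw": -1}]}}

```text
clock: 39.08
tcp_pos: [0.5555, 0.0888, 0.1488]
orientation: [0.0, 0.934, 0.357, -0.0]
wrist_force: [0.5, 1.2, -7.2]
finger_gap: 0.0146
grip_force: 80.4
```

```bash
python3 t.py
```

```text
t 39.375 tcp [0.5555 0.0888 0.1488] yaw -48.07 q6 139.0 F [ 1.7  0.4 -8.3] T [ 0.22 -0.35  0.14] gap 0.0145
mean F,T,tau6 [ 1.105  1.188 -6.975  0.308 -0.33   0.091  0.097] sd Tz,tau [0.03  0.082]
```

Request:
{"name": "send_rows", "arguments": {"increments": [{"dx": 0, "dy": 0, "dz": 0, "roll": -0.4, "claw": -1}, {"dx": 0, "dy": 0, "dz": 0, "roll": -0.8, "claw": -1}, {"dx": 0, "dy": 0, "dz": 0, "roll": -1.1, "claw": -1}, {"dx": 0, "dy": 0, "dz": 0, "roll": -1.4, "claw": -1}, {"dx": 0, "dy": 0, "dz": 0, "roll": -1.4, "claw": -1}]}}

```text
clock: 40.0
tcp_pos: [0.5555, 0.0887, 0.1488]
orientation: [0.0, 0.964, 0.265, -0.0]
wrist_force: [1.5, 0.6, -8.5]
finger_gap: 0.0147
grip_force: 79.9
```

```bash
python3 t.py
```

```text
t 40.3 tcp [0.5554 0.0888 0.1488] yaw -59.28 q6 150.2 F [  1.3   0.9 -10.1] T [ 0.18 -0.48  0.08] gap 0.015
mean F,T,tau6 [ 1.498  0.864 -9.197  0.201 -0.434  0.068  0.098] sd Tz,tau [0.026 0.051]
```

Request:
{"name": "send_rows", "arguments": {"increments": [{"dx": 0, "dy": 0, "dz": 0, "roll": -0.2, "claw": -1}, {"dx": 0, "dy": 0, "dz": 0, "roll": -0.4, "claw": -1}, {"dx": 0, "dy": 0, "dz": 0, "roll": -0.6, "claw": -1}, {"dx": 0, "dy": 0, "dz": 0, "roll": -0.8, "claw": -1}, {"dx": 0, "dy": 0, "dz": 0, "roll": -0.8, "claw": -1}]}}

```text
clock: 40.92
tcp_pos: [0.5555, 0.0888, 0.1491]
orientation: [0.0, 0.978, 0.21, -0.0]
wrist_force: [0.8, 2.2, -9.7]
finger_gap: 0.0145
grip_force: 79.6
```

```bash
python3 t.py
```

```text
t 41.225 tcp [0.5556 0.0888 0.1491] yaw -65.69 q6 156.6 F [ 1.3 -0.2 -9.2] T [ 0.08 -0.27  0.07] gap 0.0146
mean F,T,tau6 [ 1.109  0.359 -9.531  0.106 -0.273  0.081  0.105] sd Tz,tau [0.007 0.036]
```

Request:
{"name": "send_rows", "arguments": {"increments": [{"dx": 0, "dy": 0, "dz": 0, "roll": -0.4, "claw": -1}, {"dx": 0, "dy": 0, "dz": 0, "roll": -0.8, "claw": -1}, {"dx": 0, "dy": 0, "dz": 0, "roll": -1.0, "claw": -1}, {"dx": 0, "dy": 0, "dz": 0, "roll": -1.3, "claw": -1}, {"dx": 0, "dy": 0, "dz": 0, "roll": -1.3, "claw": -1}]}}

```text
clock: 41.85
tcp_pos: [0.5557, 0.0888, 0.1495]
orientation: [0.0, 0.993, 0.121, 0.0]
wrist_force: [0.4, 0.3, -5.4]
finger_gap: 0.0147
grip_force: 80.1
```

```bash
python3 t.py
```

```text
t 42.15 tcp [0.5558 0.0888 0.1495] yaw -76.08 q6 167.0 F [-0.4  1.4 -3.8] T [0.07 0.06 0.01] gap 0.0151
mean F,T,tau6 [ 0.115  0.213 -4.923  0.074  0.049  0.023  0.038] sd Tz,tau [0.02  0.052]
```

Request:
{"name": "send_rows", "arguments": {"increments": [{"dx": 0, "dy": 0, "dz": 0.2, "roll": 0, "claw": -1}, {"dx": 0, "dy": 0, "dz": 0.7, "roll": 0, "claw": -1}, {"dx": 0, "dy": 0, "dz": 1.3, "roll": 0, "claw": -1}, {"dx": 0, "dy": 0, "dz": 2, "roll": 0, "claw": -1}, {"dx": 0, "dy": 0, "dz": 2.5, "roll": 0, "claw": -1}]}}

```text
clock: 42.78
tcp_pos: [0.5565, 0.0888, 0.2143]
orientation: [0.0, 0.993, 0.121, 0.002]
wrist_force: [0.4, -0.4, -0.7]
finger_gap: 0.0144
grip_force: 80.7
```

Request:
{"name": "send_rows", "arguments": {"increments": [{"dx": 0, "dy": -0.5, "dz": 0, "roll": 0, "claw": -1}, {"dx": -0.01, "dy": -1.5, "dz": 0, "roll": 0, "claw": -1}, {"dx": -0.01, "dy": -2.41, "dz": 0, "roll": 0, "claw": -1}, {"dx": -0.01, "dy": -2.41, "dz": 0, "roll": 0, "claw": -1}, {"dx": -0.01, "dy": -2.41, "dz": 0, "roll": 0, "claw": -1}]}}

```text
clock: 43.4
tcp_pos: [0.5551, 0.0284, 0.2113]
orientation: [-0.0, 0.993, 0.121, -0.0]
wrist_force: [-0.2, -0.5, -2.0]
finger_gap: 0.0143
grip_force: 80.8
```

```bash
cat > hexa.py <<'E'
from h import *
import sys
from scipy.ndimage import map_coordinates
def patch(f,z=.071):   # rectified world patch round hub axis at z, .2 mm/px
    c=np.load(f,allow_pickle=True).item(); n=np.arange(-9,9.01,.2)*1e-3
    X,Y=np.meshgrid(.5549+n,.08865+n); uv=proj(c,np.c_[X.ravel(),Y.ravel(),np.full(X.size,z)]).astype(np.float32)
    return cv2.remap(cv2.cvtColor(c['image'],cv2.COLOR_BGR2GRAY),uv[:,0].reshape(X.shape),uv[:,1].reshape(X.shape),cv2.INTER_CUBIC)
def flats(f,th):
    p=patch(f); n,l=cv2.connectedComponents((p<th).astype(np.uint8)); m=(l==l[45,45]).astype(np.uint8)
    cs,_=cv2.findContours(m,0,cv2.CHAIN_APPROX_NONE); q=max(cs,key=cv2.contourArea); h=cv2.convexHull(q)
    ap=cv2.approxPolyDP(h,.04*cv2.arcLength(h,True),True)[:,0].astype(float); d=ap-ap.mean(0); a=np.arctan2(d[:,1],d[:,0])
    return len(ap),cv2.contourArea(q)*.04,np.round((np.degrees(np.angle(np.exp(6j*a).mean()))/6+30)%60,1)
for f in sys.argv[1:]:
    print(f,[flats(f,t) for t in(100,110,120,130)], 'corr w7',np.corrcoef(patch(f).ravel(),patch('w7.npy').ravel())[0,1].round(3))
E
python3 - <<'E'
from h import *
st(); c=cam('wrist'); np.save('w10.npy',dict(c),allow_pickle=True)
E
python3 hexa.py w7.npy w9.npy w10.npy
```

```text
t 43.4 tcp [0.5551 0.0284 0.2113] yaw -76.13 q6 160.8 F [-0.2 -0.5 -2. ] T [ 0.01 -0.06 -0.04] gap 0.0143
w7.npy [(5, 55.22, np.float64(58.3)), (6, 91.32000000000001, np.float64(52.7)), (6, 101.74000000000001, np.float64(54.9)), (6, 109.7, np.float64(54.3))] corr w7 1.0
w9.npy [(5, 54.56, np.float64(51.6)), (6, 90.56, np.float64(56.5)), (6, 100.94, np.float64(57.1)), (6, 108.78, np.float64(53.8))] corr w7 0.998
w10.npy [(5, 55.14, np.float64(52.8)), (6, 91.22, np.float64(49.6)), (6, 101.78, np.float64(55.5)), (6, 110.16, np.float64(54.5))] corr w7 0.998
```

The bolt is back at the same tight angle (54°), after passing the stop with no further motion. Now the key goes back to its block.

Request:
{"name": "send_rows", "arguments": {"increments": [{"dx": 0, "dy": 0.3, "dz": 0.3, "roll": 1.2, "claw": -1}, {"dx": 0, "dy": 1, "dz": 0.5, "roll": 2.5, "claw": -1}, {"dx": -0.3, "dy": 2, "dz": 0.7, "roll": 3.8, "claw": -1}, {"dx": -0.8, "dy": 3, "dz": 0.7, "roll": 5, "claw": -1}, {"dx": -1.2, "dy": 4, "dz": 0.7, "roll": 6.3, "claw": -1}]}}

```text
clock: 44.08
tcp_pos: [0.5247, 0.1301, 0.2291]
orientation: [-0.0, 0.845, 0.535, 0.0]
wrist_force: [1.2, -0.7, -2.7]
finger_gap: 0.0143
grip_force: 80.8
```

Request:
{"name": "send_rows", "arguments": {"increments": [{"dx": -0.4, "dy": 1, "dz": 0, "roll": 1.2, "claw": -1}, {"dx": -0.8, "dy": 2, "dz": 0, "roll": 2.5, "claw": -1}, {"dx": -1.2, "dy": 3, "dz": 0, "roll": 3.8, "claw": -1}, {"dx": -1.6, "dy": 4, "dz": 0, "roll": 5, "claw": -1}, {"dx": -2, "dy": 5, "dz": 0, "roll": 6.3, "claw": -1}]}}

```text
clock: 44.7
tcp_pos: [0.4746, 0.2551, 0.229]
orientation: [-0.0, 0.536, 0.844, 0.0]
wrist_force: [0.1, -0.2, -1.9]
finger_gap: 0.0147
grip_force: 80.8
```

Request:
{"name": "send_rows", "arguments": {"increments": [{"dx": -0.4, "dy": 0.8, "dz": 0, "roll": 1.2, "claw": -1}, {"dx": -0.8, "dy": 1.6, "dz": 0, "roll": 2.5, "claw": -1}, {"dx": -1.2, "dy": 2.4, "dz": 0, "roll": 3.8, "claw": -1}, {"dx": -1.5, "dy": 3, "dz": 0, "roll": 5, "claw": -1}, {"dx": -1.67, "dy": 3.34, "dz": 0, "roll": 6.2, "claw": -1}]}}

```text
clock: 45.32
tcp_pos: [0.4326, 0.3385, 0.229]
orientation: [-0.0, 0.133, 0.991, 0.0]
wrist_force: [0.4, -0.3, -1.0]
finger_gap: 0.0146
grip_force: 80.8
```

Request:
{"name": "send_rows", "arguments": {"increments": [{"dx": 0, "dy": 0, "dz": 0, "roll": 1.2, "claw": -1}, {"dx": 0, "dy": 0, "dz": 0, "roll": 2.5, "claw": -1}, {"dx": 0, "dy": 0, "dz": 0, "roll": 3.8, "claw": -1}, {"dx": 0, "dy": 0, "dz": 0, "roll": 5, "claw": -1}, {"dx": 0, "dy": 0, "dz": 0, "roll": 5.7, "claw": -1}]}}

```text
clock: 45.95
tcp_pos: [0.4331, 0.3377, 0.229]
orientation: [-0.0, -0.26, 0.965, 0.0]
wrist_force: [-0.5, 0.1, -2.0]
finger_gap: 0.0146
grip_force: 80.8
```

Request:
{"name": "send_rows", "arguments": {"increments": [{"dx": 0, "dy": 0, "dz": 0, "roll": 0, "claw": -1}, {"dx": 0, "dy": 0, "dz": 0, "roll": 0, "claw": -1}, {"dx": 0, "dy": 0, "dz": 0, "roll": 0, "claw": -1}, {"dx": 0, "dy": 0, "dz": 0, "roll": 0, "claw": -1}, {"dx": 0, "dy": 0, "dz": 0, "roll": 0, "claw": -1}]}}

```text
clock: 46.58
tcp_pos: [0.4336, 0.3371, 0.2291]
orientation: [0.0, -0.258, 0.966, 0.0]
wrist_force: [-0.6, -0.2, -0.8]
finger_gap: 0.0147
grip_force: 80.8
```

```bash
python3 -c "
from h import *
st()"
```

```text
t 46.575 tcp [0.4336 0.3371 0.2291] yaw 119.89 q6 -0.4 F [-0.6 -0.2 -0.8] T [ 0.02 -0.05 -0.06] gap 0.0147
```

Request:
{"name": "send_rows", "arguments": {"increments": [{"dx": 0, "dy": 0, "dz": -0.5, "roll": 0, "claw": -1}, {"dx": 0, "dy": 0, "dz": -1.1, "roll": 0, "claw": -1}, {"dx": 0, "dy": 0, "dz": -1.7, "roll": 0, "claw": -1}, {"dx": 0, "dy": 0, "dz": -2.1, "roll": 0, "claw": -1}, {"dx": 0, "dy": 0, "dz": -2.4, "roll": 0, "claw": -1}]}}

```text
clock: 47.2
tcp_pos: [0.4333, 0.3369, 0.1681]
orientation: [-0.0, -0.258, 0.966, -0.0]
wrist_force: [-0.0, 0.3, -1.7]
finger_gap: 0.0145
grip_force: 80.8
```

Request:
{"name": "send_rows", "arguments": {"increments": [{"dx": 0, "dy": 0, "dz": -0.2, "roll": 0, "claw": -1}, {"dx": 0, "dy": 0, "dz": -0.4, "roll": 0, "claw": -1}, {"dx": 0, "dy": 0, "dz": -0.6, "roll": 0, "claw": -1}, {"dx": 0, "dy": 0, "dz": -0.8, "roll": 0, "claw": -1}, {"dx": 0, "dy": 0, "dz": -1, "roll": 0, "claw": -1}]}}

```text
clock: 47.82
tcp_pos: [0.4337, 0.3371, 0.1439]
orientation: [0.0, -0.258, 0.966, 0.0]
wrist_force: [0.6, -0.1, -1.8]
finger_gap: 0.0147
grip_force: 80.8
```

Request:
{"name": "send_rows", "arguments": {"increments": [{"dx": 0, "dy": 0, "dz": -0.3, "roll": 0, "claw": -1}, {"dx": 0, "dy": 0, "dz": -0.6, "roll": 0, "claw": -1}, {"dx": 0, "dy": 0, "dz": -0.9, "roll": 0, "claw": -1}, {"dx": 0, "dy": 0, "dz": -1.2, "roll": 0, "claw": -1}, {"dx": 0, "dy": 0, "dz": -1.34, "roll": 0, "claw": -1}]}}

```text
clock: 48.45
tcp_pos: [0.4333, 0.3369, 0.1099]
orientation: [-0.0, -0.258, 0.966, -0.0]
wrist_force: [0.1, 0.1, -1.5]
finger_gap: 0.0143
grip_force: 80.8
```

```bash
python3 -c "
from h import *
st()"
```

```text
t 48.45 tcp [0.4333 0.3369 0.1099] yaw 119.91 q6 -0.4 F [ 0.1  0.1 -1.5] T [-0.02 -0.01  0.04] gap 0.0143
```

Request:
{"name": "send_rows", "arguments": {"increments": [{"dx": 0, "dy": 0, "dz": -0.03, "roll": 0, "claw": -1}, {"dx": 0, "dy": 0, "dz": -0.03, "roll": 0, "claw": -0.5}, {"dx": 0, "dy": 0, "dz": -0.03, "roll": 0, "claw": 0}, {"dx": 0, "dy": 0, "dz": -0.03, "roll": 0, "claw": 0.5}, {"dx": 0, "dy": 0, "dz": -0.03, "roll": 0, "claw": 1}]}}

```text
clock: 49.08
tcp_pos: [0.4338, 0.3371, 0.1101]
orientation: [0.0, -0.258, 0.966, 0.0]
wrist_force: [0.3, 1.3, 0.8]
finger_gap: 0.0745
grip_force: 0.0
```

Request:
{"name": "send_rows", "arguments": {"increments": [{"dx": 0, "dy": 0, "dz": 0, "roll": 0, "claw": 1}, {"dx": 0, "dy": 0, "dz": 0.3, "roll": 0, "claw": 1}, {"dx": 0, "dy": 0, "dz": 1.2, "roll": 0, "claw": 1}, {"dx": 0, "dy": 0, "dz": 2.4, "roll": 0, "claw": 1}, {"dx": 0, "dy": 0, "dz": 3.6, "roll": 0, "claw": 1}]}}

```text
clock: 49.7
tcp_pos: [0.4336, 0.3371, 0.2012]
orientation: [0.0, -0.258, 0.966, 0.0]
wrist_force: [0.3, 1.0, 0.4]
finger_gap: 0.0853
grip_force: 0.0
```

Request:
{"name": "send_rows", "arguments": {"increments": [{"dx": 0.8, "dy": -1.6, "dz": 0, "roll": 1.2, "claw": 1}, {"dx": 1.8, "dy": -3.6, "dz": 0, "roll": 2.5, "claw": 1}, {"dx": 2.8, "dy": -5.6, "dz": 0, "roll": 3.7, "claw": 1}, {"dx": 3.7, "dy": -7.5, "dz": 0, "roll": 4.9, "claw": 1}, {"dx": 4.4, "dy": -9, "dz": 0, "roll": 6.1, "claw": 1}]}}

```text
clock: 50.32
tcp_pos: [0.5446, 0.11, 0.2005]
orientation: [0.0, -0.636, 0.772, -0.0]
wrist_force: [0.5, 1.7, -0.2]
finger_gap: 0.0854
grip_force: 0.0
```

Request:
{"name": "send_rows", "arguments": {"increments": [{"dx": 0.44, "dy": -0.9, "dz": 0, "roll": 1.2, "claw": 1}, {"dx": 0.44, "dy": -0.92, "dz": 0, "roll": 1.5, "claw": 1}, {"dx": 0.44, "dy": -0.92, "dz": 0, "roll": 1.5, "claw": 1}, {"dx": 0.44, "dy": -0.92, "dz": 0, "roll": 1.5, "claw": 1}, {"dx": 0.44, "dy": -0.92, "dz": 0, "roll": 1.5, "claw": 1}]}}

```text
clock: 50.95
tcp_pos: [0.5545, 0.0896, 0.2]
orientation: [-0.0, 0.712, -0.703, -0.0]
wrist_force: [0.6, -0.1, -0.0]
finger_gap: 0.0852
grip_force: 0.0
```

```bash
python3 - <<'E'
from h import *
s=st(); c=cam('wrist'); np.save('w11.npy',dict(c),allow_pickle=True)
im=c['image']; hsv=cv2.cvtColor(im,cv2.COLOR_BGR2HSV); m=(((hsv[...,0]<6)|(hsv[...,0]>174))&(hsv[...,1]>140)&(hsv[...,2]>80)).astype(np.uint8)
n,l,stt,ce=cv2.connectedComponentsWithStats(m)
for i in range(1,n):
    if stt[i,4]>8:
        for z in(.044,.066):
            q=onz(c,ce[i],z)[:2]-[.5549,.08865]; print(stt[i,4],ce[i].round(1),z,'r',np.hypot(*q).round(4),'ang',np.degrees(np.arctan2(q[1],q[0])).round(1))
c=cam('side'); hsv=cv2.cvtColor(c['image'],cv2.COLOR_BGR2HSV)
m=(((hsv[...,0]<6)|(hsv[...,0]>174))&(hsv[...,1]>180)&(hsv[...,2]>90)).astype(np.uint8); n,l,stt,ce=cv2.connectedComponentsWithStats(m)
print([ (a.tolist(),b.round(1).tolist()) for a,b in zip(stt[1:],ce[1:]) if a[4]>60])
E
```

```text
t 50.95 tcp [0.5545 0.0896 0.2   ] yaw -179.27 q6 -89.7 F [ 0.6 -0.1 -0. ] T [ 0.01 -0.02 -0.01] gap 0.0852
93 [296.  174.1] 0.044 r 0.0406 ang -65.6
93 [296.  174.1] 0.066 r 0.0427 ang -68.6
91 [281.6 228.3] 0.044 r 0.0292 ang 12.7
91 [281.6 228.3] 0.066 r 0.0264 ang 1.1
[([408, 99, 11, 13, 95], [413.0, 105.6]), ([288, 153, 25, 12, 148], [300.2, 158.1]), ([212, 325, 26, 23, 396], [224.1, 336.5]), ([329, 351, 20, 16, 263], [338.4, 358.4])]
```

Request:
{"name": "send_rows", "arguments": {"increments": [{"dx": 0.01, "dy": -0.03, "dz": -0.5, "roll": 0, "claw": 1}, {"dx": 0.02, "dy": -0.03, "dz": -1.5, "roll": 0, "claw": 1}, {"dx": 0.02, "dy": -0.03, "dz": -2.5, "roll": 0, "claw": 1}, {"dx": 0.02, "dy": -0.03, "dz": -3.5, "roll": 0, "claw": 1}, {"dx": 0.02, "dy": -0.03, "dz": -4, "roll": 0, "claw": 1}]}}

```text
clock: 51.68
tcp_pos: [0.5537, 0.0884, 0.0977]
orientation: [0.001, 0.711, -0.703, -0.001]
wrist_force: [-0.2, 1.3, 0.1]
finger_gap: 0.0852
grip_force: 0.0
```

Request:
{"name": "send_rows", "arguments": {"increments": [{"dx": 0, "dy": 0, "dz": -0.5, "roll": 0, "claw": 1}, {"dx": 0, "dy": 0, "dz": -1, "roll": 0, "claw": 1}, {"dx": 0, "dy": 0, "dz": -1.5, "roll": 0, "claw": 1}, {"dx": 0, "dy": 0, "dz": -1.9, "roll": 0, "claw": 1}, {"dx": 0, "dy": 0, "dz": -2.2, "roll": 0, "claw": 1}]}}

```text
clock: 52.3
tcp_pos: [0.5551, 0.0883, 0.0442]
orientation: [0.0, 0.711, -0.703, -0.0]
wrist_force: [0.2, 0.1, 0.1]
finger_gap: 0.0858
grip_force: 0.0
```

Request:
{"name": "send_rows", "arguments": {"increments": [{"dx": 0, "dy": 0, "dz": 0, "roll": 0, "claw": 0.6}, {"dx": 0, "dy": 0, "dz": 0, "roll": 0, "claw": 0.3}, {"dx": 0, "dy": 0, "dz": 0, "roll": 0, "claw": 0.2}, {"dx": 0, "dy": 0, "dz": 0, "roll": 0, "claw": 0.2}, {"dx": 0, "dy": 0, "dz": 0, "roll": 0, "claw": 0.2}], "grip_force": 30}}

```text
clock: 52.92
tcp_pos: [0.5554, 0.0883, 0.0451]
orientation: [-0.0, 0.711, -0.703, 0.0]
wrist_force: [0.5, -0.8, -0.8]
finger_gap: 0.0611
grip_force: 35.2
```

```bash
python3 -c "
from h import *
st()
c=cam('wrist'); cv2.imwrite('pics/w12.png',c['image'])"
```

```text
t 52.925 tcp [0.5554 0.0883 0.0451] yaw -179.29 q6 -89.8 F [ 0.5 -0.8 -0.8] T [ 0.03 -0.09  0.01] gap 0.0611
```

Request:
{"name": "send_rows", "arguments": {"increments": [{"dx": 0, "dy": 0, "dz": 0, "roll": -0.6, "claw": 0.2}, {"dx": 0, "dy": 0, "dz": 0, "roll": -1.4, "claw": 0.2}, {"dx": 0, "dy": 0, "dz": 0, "roll": -2.2, "claw": 0.2}, {"dx": 0, "dy": 0, "dz": 0, "roll": -3.1, "claw": 0.2}, {"dx": 0, "dy": 0, "dz": 0, "roll": -4, "claw": 0.2}]}}

```text
clock: 53.6
tcp_pos: [0.555, 0.0884, 0.0451]
orientation: [0.0, -0.489, 0.873, 0.0]
wrist_force: [-0.1, 0.7, 0.6]
finger_gap: 0.0611
grip_force: 35.4
```

```bash
python3 -c "
from h import *
s=st();print(s['tau'][5])"
```

```text
t 53.6 tcp [0.555  0.0884 0.0451] yaw 148.49 q6 -57.6 F [-0.1  0.7  0.6] T [-0.01  0.06  0.14] gap 0.0611
-0.8806000091135502
```

Request:
{"name": "send_rows", "arguments": {"increments": [{"dx": 0, "dy": 0, "dz": 0, "roll": -0.8, "claw": 0.2}, {"dx": 0, "dy": 0, "dz": 0, "roll": -1.6, "claw": 0.2}, {"dx": 0, "dy": 0, "dz": 0, "roll": -2.4, "claw": 0.2}, {"dx": 0, "dy": 0, "dz": 0, "roll": -3.2, "claw": 0.2}, {"dx": 0, "dy": 0, "dz": 0, "roll": -3.9, "claw": 0.2}]}}

```text
clock: 54.22
tcp_pos: [0.5548, 0.0886, 0.0451]
orientation: [-0.0, -0.236, 0.972, 0.0]
wrist_force: [-1.0, 1.2, 1.1]
finger_gap: 0.0612
grip_force: 35.4
```

Request:
{"name": "send_rows", "arguments": {"increments": [{"dx": 0, "dy": 0, "dz": 0, "roll": -0.1, "claw": 0.2}, {"dx": 0, "dy": 0, "dz": 0, "roll": -0.2, "claw": 0.2}, {"dx": 0, "dy": 0, "dz": 0, "roll": -0.3, "claw": 0.2}, {"dx": 0, "dy": 0, "dz": 0, "roll": -0.4, "claw": 0.2}, {"dx": 0, "dy": 0, "dz": 0, "roll": -0.5, "claw": 0.2}]}}

```text
clock: 54.85
tcp_pos: [0.5548, 0.0887, 0.0451]
orientation: [-0.0, -0.204, 0.979, 0.0]
wrist_force: [-4.2, 2.7, 5.5]
finger_gap: 0.0615
grip_force: 36.0
```

```bash
python3 t.py
```

```text
t 55.15 tcp [0.5548 0.0886 0.0451] yaw 113.58 q6 -22.7 F [-3.5  2.3  6. ] T [0.46 0.71 0.63] gap 0.0613
mean F,T,tau6 [-3.345  2.587  5.339  0.411  0.655  0.696  0.709] sd Tz,tau [0.113 0.081]
```

The ring is against its stop (0.7 N m). I ease off, release, lift and check the red line.

Request:
{"name": "send_rows", "arguments": {"increments": [{"dx": 0, "dy": 0, "dz": 0, "roll": 0.1, "claw": 0.2}, {"dx": 0, "dy": 0, "dz": 0, "roll": 0.1, "claw": 0.5}, {"dx": 0, "dy": 0, "dz": 0, "roll": 0.1, "claw": 0.8}, {"dx": 0, "dy": 0, "dz": 0, "roll": 0.1, "claw": 1}, {"dx": 0, "dy": 0, "dz": 0, "roll": 0.1, "claw": 1}]}}

```text
clock: 55.78
tcp_pos: [0.5553, 0.0882, 0.0448]
orientation: [0.0, -0.21, 0.978, -0.0]
wrist_force: [-0.3, -0.3, 0.0]
finger_gap: 0.0853
grip_force: 0.0
```

Request:
{"name": "send_rows", "arguments": {"increments": [{"dx": 0, "dy": 0, "dz": 0.5, "roll": 0, "claw": 1}, {"dx": 0, "dy": 0, "dz": 1.5, "roll": 0, "claw": 1}, {"dx": 0, "dy": 0, "dz": 3, "roll": 0, "claw": 1}, {"dx": 0, "dy": 0, "dz": 4.8, "roll": 0, "claw": 1}, {"dx": 0, "dy": 0, "dz": 6.2, "roll": 0, "claw": 1}]}}

```text
clock: 56.4
tcp_pos: [0.5556, 0.0883, 0.2029]
orientation: [0.001, -0.211, 0.978, -0.0]
wrist_force: [-0.8, 0.8, -1.2]
finger_gap: 0.0855
grip_force: 0.0
```

Request:
{"name": "send_rows", "arguments": {"increments": [{"dx": 0, "dy": 0, "dz": 0, "roll": 0, "claw": 1}, {"dx": 0, "dy": 0, "dz": 0, "roll": 0, "claw": 1}, {"dx": 0, "dy": 0, "dz": 0, "roll": 0, "claw": 1}, {"dx": 0, "dy": 0, "dz": 0, "roll": 0, "claw": 1}, {"dx": 0, "dy": 0, "dz": 0, "roll": 0, "claw": 1}]}}

```text
clock: 57.02
tcp_pos: [0.5548, 0.0883, 0.1992]
orientation: [-0.001, -0.211, 0.978, 0.0]
wrist_force: [0.6, 0.4, 0.2]
finger_gap: 0.0855
grip_force: 0.0
```

```bash
python3 - <<'E'
from h import *
s=st(); c=cam('wrist')
np.save('w13.npy',dict(c),allow_pickle=True)
im=c['image']; hsv=cv2.cvtColor(im,cv2.COLOR_BGR2HSV); m=(((hsv[...,0]<6)|(hsv[...,0]>174))&(hsv[...,1]>140)&(hsv[...,2]>80)).astype(np.uint8)
n,l,stt,ce=cv2.connectedComponentsWithStats(m)
for i in range(1,n):
    if stt[i,4]>8:
        for z in(.044,.066):
            q=onz(c,ce[i],z)[:2]-[.5549,.08865]; print(stt[i],ce[i].round(1),z,'r',np.hypot(*q).round(4),'ang',np.degrees(np.arctan2(q[1],q[0])).round(1))
u,v=proj(c,[[.5549,.0887,.044]])[0].astype(int)
a=cv2.resize(c['image'][v-50:v+50,u-60:u+60],None,fx=4,fy=4,interpolation=cv2.INTER_CUBIC)
t=cam('top'); np.save('t13.npy',dict(t),allow_pickle=True); b=cv2.resize(t['image'][200:300,365:465],None,fx=3,fy=3,interpolation=cv2.INTER_CUBIC)
o=np.zeros((400,780,3),np.uint8); o[:400,:480]=a; o[:300,480:780]=b; cv2.imwrite('pics/m1.png',o)
E
```

```text
t 57.025 tcp [0.5548 0.0883 0.1992] yaw 114.3 q6 -23.5 F [0.6 0.4 0.2] T [-0.02 -0.01  0.01] gap 0.0855
[260 220  15   7 100] [267.1 223. ] 0.044 r 0.0409 ang -65.6
[260 220  15   7 100] [267.1 223. ] 0.066 r 0.0384 ang -73.9
[277 227  13   8  97] [283.1 230.5] 0.044 r 0.029 ang -53.3
[277 227  13   8  97] [283.1 230.5] 0.066 r 0.0263 ang -65.2
```

View pics/m1.png

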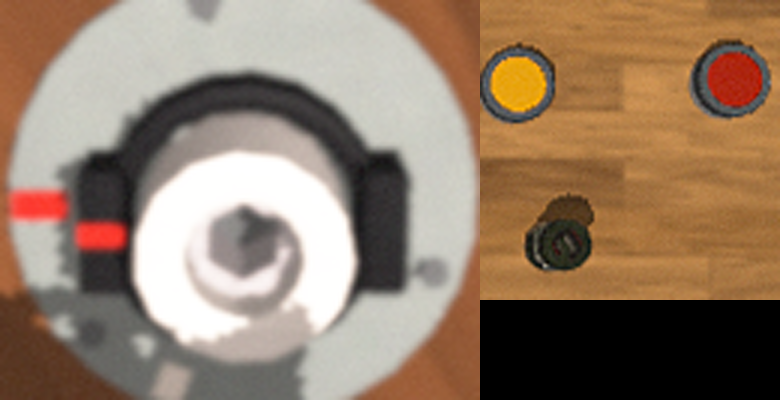

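The picture shows the red line (100,236) at the red mark (38,205), i.e. -65.2° against -65.6°, so locked. Both tins and the black-capped jar stand where they were. Next: the yellow tin.

Request:
{"name": "send_rows", "arguments": {"increments": [{"dx": 0.1, "dy": -1.5, "dz": 0, "roll": 1, "claw": 1}, {"dx": 0.2, "dy": -3.7, "dz": 0, "roll": 2, "claw": 1}, {"dx": 0.3, "dy": -6, "dz": 0, "roll": 3, "claw": 1}, {"dx": 0.5, "dy": -8, "dz": 0, "roll": 4, "claw": 1}, {"dx": 0.6, "dy": -10, "dz": 0, "roll": 4.5, "claw": 1}]}}

```text
clock: 57.75
tcp_pos: [0.5702, -0.1634, 0.1999]
orientation: [0.0, -0.504, 0.864, -0.0]
wrist_force: [0.0, -0.5, -0.0]
finger_gap: 0.0855
grip_force: 0.0
```

Request:
{"name": "send_rows", "arguments": {"increments": [{"dx": 0.12, "dy": -2.0, "dz": 0, "roll": 0, "claw": 1}, {"dx": 0.12, "dy": -2.2, "dz": 0, "roll": 0, "claw": 1}, {"dx": 0.12, "dy": -2.2, "dz": 0, "roll": 0, "claw": 1}, {"dx": 0.12, "dy": -2.2, "dz": 0, "roll": 0, "claw": 1}, {"dx": 0.12, "dy": -2.2, "dz": 0, "roll": 0, "claw": 1}]}}

```text
clock: 58.38
tcp_pos: [0.5732, -0.2153, 0.2001]
orientation: [0.0, -0.503, 0.864, 0.0]
wrist_force: [-0.3, 0.5, -0.0]
finger_gap: 0.0859
grip_force: 0.0
```

```bash
cat > tins.py <<'E'
from h import *
def blobs(c,z,areamin):
    hsv=cv2.cvtColor(c['image'],cv2.COLOR_BGR2HSV); h,S,v=cv2.split(hsv)
    for k,m in dict(yel=(h>19)&(h<32)&(S>190)&(v>110),red=((h<6)|(h>174))&(S>170)&(v>70)).items():
        n,l,stt,ce=cv2.connectedComponentsWithStats(m.astype(np.uint8))
        for i in range(1,n):
            if stt[i,4]>areamin: print(c['n'],k,stt[i],ce[i].round(1),'world',onz(c,ce[i],z).round(4))
if __name__=='__main__':
    s=st(); blobs(cam('wrist'),.042,300); blobs(cam('top'),.042,150)
E
python3 tins.py
```

```text
t 58.375 tcp [ 0.5732 -0.2153  0.2001] yaw 150.41 q6 -88.5 F [-0.3  0.5 -0. ] T [ 0.03 -0.03  0.02] gap 0.0859
wrist yel [ 315  246   55   31 1181] [342.  261.3] world [ 0.5725 -0.1758  0.042 ]
wrist red [ 181    9   64   71 3598] [212.4  44.2] world [ 0.5745 -0.3643  0.042 ]
top yel [369 220  17  17 169] [375.8 226.9] world [ 0.5698 -0.1802  0.042 ]
top red [ 74 102  17  20 227] [ 82.  109.9] world [0.8586 0.5656 0.042 ]
top red [144 260  24  38 274] [155.3 278.2] world [0.4354 0.3626 0.042 ]
```

The yellow tin has been knocked aside, to about (0.571,-0.178). I recentre and measure again.

Request:
{"name": "send_rows", "arguments": {"increments": [{"dx": 0, "dy": 0.8, "dz": 0, "roll": 0, "claw": 1}, {"dx": 0, "dy": 1.5, "dz": 0, "roll": 0, "claw": 1}, {"dx": 0, "dy": 1.5, "dz": 0, "roll": 0, "claw": 1}, {"dx": 0, "dy": 1.5, "dz": 0, "roll": 0, "claw": 1}, {"dx": 0, "dy": 1.5, "dz": 0, "roll": 0, "claw": 1}]}}

```text
clock: 59.1
tcp_pos: [0.5732, -0.1795, 0.1999]
orientation: [0.0, -0.502, 0.865, -0.0]
wrist_force: [-0.6, 0.2, -0.2]
finger_gap: 0.0852
grip_force: 0.0
```

```bash
python3 tins.py; python3 - <<'E'
from h import *
c=cam('wrist'); s=cam('side'); cv2.imwrite('pics/m2.png',np.hstack([cv2.resize(c['image'],(480,360)),s['image'][200:560,200:500]] if 0 else [c['image'][100:400,150:550], s['image'][180:480,200:600]]))
from tins import blobs
blobs(s,.042,100)
E
```

```text
t 59.1 tcp [ 0.5732 -0.1795  0.1999] yaw 150.29 q6 -85.3 F [-0.6  0.2 -0.2] T [ 0.02 -0.03  0.04] gap 0.0852
wrist red [ 150    0   66   33 1651] [183.9  13.4] world [ 0.5804 -0.3543  0.042 ]
top red [ 73 102  18  20 224] [ 81.8 109.8] world [0.8588 0.5661 0.042 ]
top red [144 260  24  38 273] [155.3 278.3] world [0.4352 0.3626 0.042 ]
top red [419 320  20  24 289] [429.6 333.5] world [ 0.3079 -0.3122  0.042 ]
side yel [330 293  17  12 151] [338.  298.4] world [ 0.5682 -0.1831  0.042 ]
side red [408  99  11  13 123] [413.  104.9] world [0.8426 0.9494 0.042 ]
side red [288 152  28  13 172] [301.2 158. ] world [0.4182 0.4819 0.042 ]
side red [212 325  26  23 427] [224.2 336.5] world [ 0.3139 -0.3211  0.042 ]
side red [328 351  21  16 268] [338.3 358.4] world [ 0.575  -0.3647  0.042 ]
```

View pics/m2.png

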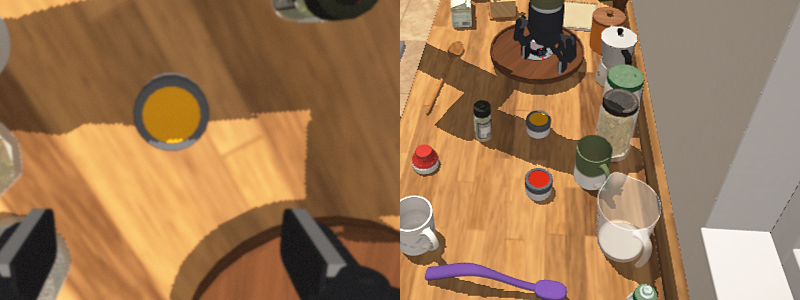

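The left half of the picture shows the yellow tin in shadow at full-image pixel (321,212); the side view on the right shows it upright, with the red tin and the jar in place.

```bash
cat >> tins.py <<'E'
def tin(c,p,z=.042,n=2):
    """centre of the coloured window near pixel p: strongly saturated blob containing it"""
    hsv=cv2.cvtColor(c['image'],cv2.COLOR_BGR2HSV); p=np.round(p).astype(int); ref=hsv[p[1],p[0]].astype(int)
    d=np.abs((hsv[...,0].astype(int)-ref[0]+90)%180-90); m=((d<7)&(hsv[...,1]>ref[1]-45)&(hsv[...,2]>50)).astype(np.uint8)
    m=cv2.morphologyEx(m,cv2.MORPH_OPEN,np.ones((3,3),np.uint8)); k,l,stt,ce=cv2.connectedComponentsWithStats(m); i=l[p[1],p[0]]
    print(c['n'],'ref',ref,stt[i],ce[i].round(1),onz(c,ce[i],z).round(4)); return onz(c,ce[i],z)
E
python3 - <<'E'
from tins import *
c=cam('wrist'); tin(c,(321,212)); print(onz(c,(321,212),.042))
E
```

```text
wrist ref [ 19 222 185] [ 293  187   57   56 2509] [320.9 214.3] [ 0.5679 -0.1837  0.042 ]
[ 0.56691123 -0.18525601  0.042     ]
```

Request:
{"name": "send_rows", "arguments": {"increments": [{"dx": -0.2, "dy": -0.16, "dz": -1, "roll": 0, "claw": 1}, {"dx": -0.2, "dy": -0.16, "dz": -2.2, "roll": 0, "claw": 1}, {"dx": -0.2, "dy": -0.16, "dz": -3.5, "roll": 0, "claw": 1}, {"dx": -0.2, "dy": -0.16, "dz": -4.8, "roll": 0, "claw": 1}, {"dx": -0.2, "dy": -0.16, "dz": -5.5, "roll": 0, "claw": 1}]}}

```text
clock: 59.98
tcp_pos: [0.567, -0.1829, 0.0603]
orientation: [-0.001, -0.502, 0.865, 0.001]
wrist_force: [-0.6, -0.2, 0.0]
finger_gap: 0.0857
grip_force: 0.0
```

Request:
{"name": "send_rows", "arguments": {"increments": [{"dx": 0, "dy": 0, "dz": -0.5, "roll": 0, "claw": 1}, {"dx": 0, "dy": 0, "dz": -1, "roll": 0, "claw": 1}, {"dx": 0, "dy": 0, "dz": -1.6, "roll": 0, "claw": 1}, {"dx": 0, "dy": 0, "dz": -2.1, "roll": 0, "claw": 1}, {"dx": 0, "dy": 0, "dz": -2.3, "roll": 0, "claw": 1}]}}

```text
clock: 60.6
tcp_pos: [0.5676, -0.1829, 0.0038]
orientation: [-0.0, -0.502, 0.865, 0.001]
wrist_force: [0.7, 0.7, -1.4]
finger_gap: 0.0853
grip_force: 0.0
```

Request:
{"name": "send_rows", "arguments": {"increments": [{"dx": 0, "dy": 0, "dz": 0, "roll": 0, "claw": 0.7}, {"dx": 0, "dy": 0, "dz": 0, "roll": 0, "claw": 0.5}, {"dx": 0, "dy": 0, "dz": 0, "roll": 0, "claw": 0.3}, {"dx": 0, "dy": 0, "dz": 0, "roll": 0, "claw": 0.2}, {"dx": 0, "dy": 0, "dz": 0, "roll": 0, "claw": 0.2}], "grip_force": 40}}

```text
clock: 61.22
tcp_pos: [0.5688, -0.1835, 0.0056]
orientation: [0.0, -0.502, 0.865, -0.001]
wrist_force: [1.2, 0.5, 5.7]
finger_gap: 0.0614
grip_force: 44.1
```

Request:
{"name": "send_rows", "arguments": {"increments": [{"dx": 0, "dy": 0, "dz": 0, "roll": 0, "claw": 0.2}, {"dx": 0, "dy": 0, "dz": 0.5, "roll": 0, "claw": 0.2}, {"dx": 0, "dy": 0, "dz": 1.5, "roll": 0, "claw": 0.2}, {"dx": 0, "dy": 0, "dz": 3, "roll": 0, "claw": 0.2}, {"dx": 0, "dy": 0, "dz": 4.4, "roll": 0, "claw": 0.2}]}}

```text
clock: 61.85
tcp_pos: [0.5676, -0.1829, 0.116]
orientation: [-0.0, -0.502, 0.865, 0.0]
wrist_force: [0.1, 0.4, -0.4]
finger_gap: 0.0609
grip_force: 43.8
```

```bash
python3 - <<'E'
from h import *
s=st(); q=np.array([.5549,.0887])+.088*np.array([np.cos(np.pi/3),np.sin(np.pi/3)]); print('target',q,(q-s['tcp_pos'][:2])/.025,[list((np.array([.5549,.0887])+.088*np.array([np.cos(a),np.sin(a)])).round(4)) for a in (-np.pi/3,np.pi)])
c=cam('wrist')
from tins import tin
tin(c,proj(c,[s['tcp_pos']+[0,0,.037]])[0],s['tcp_pos'][2]+.037)
E
```

```text
t 61.85 tcp [ 0.5676 -0.1829  0.116 ] yaw 150.31 q6 -85.9 F [ 0.1  0.4 -0.4] T [-0.06 -0.04  0.04] gap 0.0609
target [0.5989     0.16491024] [ 1.2501634 13.9142336] [[np.float64(0.5989), np.float64(0.0125)], [np.float64(0.4669), np.float64(0.0887)]]
wrist ref [ 19 233 199] [  247   303   143   121 13424] [318.  362.8] [ 0.5663 -0.1851  0.153 ]
```

Request:
{"name": "send_rows", "arguments": {"increments": [{"dx": 0.1, "dy": 1.2, "dz": 0.3, "roll": 0, "claw": 0.2}, {"dx": 0.3, "dy": 3.2, "dz": 0.3, "roll": 0, "claw": 0.2}, {"dx": 0.5, "dy": 5.3, "dz": 0.3, "roll": 0, "claw": 0.2}, {"dx": 0.7, "dy": 7.4, "dz": 0.3, "roll": 0, "claw": 0.2}, {"dx": 0.85, "dy": 9.4, "dz": 0.3, "roll": 0, "claw": 0.2}]}}

```text
clock: 62.52
tcp_pos: [0.589, 0.0535, 0.1223]
orientation: [-0.0, -0.502, 0.865, 0.0]
wrist_force: [-0.1, -0.4, -2.3]
finger_gap: 0.061
grip_force: 43.8
```

Request:
{"name": "send_rows", "arguments": {"increments": [{"dx": 0.2, "dy": 2, "dz": 0, "roll": 0, "claw": 0.2}, {"dx": 0.4, "dy": 3.8, "dz": 0, "roll": 0, "claw": 0.2}, {"dx": 0.4, "dy": 4.5, "dz": 0, "roll": 0, "claw": 0.2}, {"dx": 0.4, "dy": 4.5, "dz": -0.6, "roll": 0, "claw": 0.2}, {"dx": 0.4, "dy": 4.5, "dz": -1.5, "roll": 0, "claw": 0.2}]}}

```text
clock: 63.15
tcp_pos: [0.5995, 0.1631, 0.0841]
orientation: [0.0, -0.502, 0.865, -0.0]
wrist_force: [0.9, -0.6, -1.3]
finger_gap: 0.0608
grip_force: 43.8
```

Request:
{"name": "send_rows", "arguments": {"increments": [{"dx": 0, "dy": 0, "dz": -0.3, "roll": 0, "claw": 0.2}, {"dx": 0, "dy": 0, "dz": -0.6, "roll": 0, "claw": 0.2}, {"dx": 0, "dy": 0, "dz": -0.9, "roll": 0, "claw": 0.2}, {"dx": 0, "dy": 0, "dz": -1.1, "roll": 0, "claw": 0.2}, {"dx": 0, "dy": 0, "dz": -1.1, "roll": 0, "claw": 0.2}]}}

```text
clock: 63.78
tcp_pos: [0.5992, 0.1643, 0.0571]
orientation: [-0.0, -0.502, 0.865, 0.0]
wrist_force: [1.0, 0.5, -0.4]
finger_gap: 0.0609
grip_force: 43.8
```

```bash
python3 -c "
from h import *
st()"
```

```text
t 63.775 tcp [0.5992 0.1643 0.0571] yaw 150.3 q6 -52.4 F [ 1.   0.5 -0.4] T [ 0.    0.01 -0.01] gap 0.0609
```

Request:
{"name": "send_rows", "arguments": {"increments": [{"dx": 0, "dy": 0, "dz": -0.15, "roll": 0, "claw": 0.2}, {"dx": 0, "dy": 0, "dz": -0.3, "roll": 0, "claw": 0.2}, {"dx": 0, "dy": 0, "dz": -0.37, "roll": 0, "claw": 0.2}, {"dx": 0, "dy": 0, "dz": -0.37, "roll": 0, "claw": 0.2}, {"dx": 0, "dy": 0, "dz": -0.37, "roll": 0, "claw": 0.5}]}}

```text
clock: 64.4
tcp_pos: [0.5996, 0.1644, 0.0484]
orientation: [0.0, -0.502, 0.865, -0.0]
wrist_force: [1.0, -0.5, -0.6]
finger_gap: 0.0642
grip_force: 0.0
```

Request:
{"name": "send_rows", "arguments": {"increments": [{"dx": 0, "dy": 0, "dz": 0, "roll": 0, "claw": 0.7}, {"dx": 0, "dy": 0, "dz": 0, "roll": 0, "claw": 1}, {"dx": 0, "dy": 0, "dz": 0, "roll": 0, "claw": 1}, {"dx": 0, "dy": 0, "dz": 0.5, "roll": 0, "claw": 1}, {"dx": 0, "dy": 0, "dz": 1.5, "roll": 0, "claw": 1}]}}

```text
clock: 65.03
tcp_pos: [0.5985, 0.1642, 0.0856]
orientation: [-0.001, -0.502, 0.865, 0.0]
wrist_force: [-0.9, 0.1, 0.5]
finger_gap: 0.0853
grip_force: 0.0
```

Request:
{"name": "send_rows", "arguments": {"increments": [{"dx": 0, "dy": 0, "dz": 1.5, "roll": 0, "claw": 1}, {"dx": 0, "dy": 0, "dz": 3, "roll": 0, "claw": 1}, {"dx": 0, "dy": -1, "dz": 4.3, "roll": 0, "claw": 1}, {"dx": 0, "dy": -3, "dz": 4.4, "roll": -1, "claw": 1}, {"dx": 0, "dy": -5, "dz": 4.4, "roll": -2, "claw": 1}]}}

```text
clock: 65.65
tcp_pos: [0.6, 0.0384, 0.1977]
orientation: [0.001, -0.376, 0.927, -0.001]
wrist_force: [1.3, -0.5, -0.3]
finger_gap: 0.0854
grip_force: 0.0
```

```bash
python3 tins.py
```

```text
t 65.65 tcp [0.6    0.0384 0.1977] yaw 134.12 q6 -48.1 F [ 1.3 -0.5 -0.3] T [-0.02  0.01  0.  ] gap 0.0854
wrist yel [408 322  28  50 856] [421.5 347.8] world [0.6186 0.1841 0.042 ]
top red [ 73 102  18  20 230] [ 81.9 109.9] world [0.8585 0.5658 0.042 ]
top red [441 217  18  19 245] [449.5 226.1] world [ 0.5741 -0.3652  0.042 ]
top red [144 260  24  38 269] [155.4 278.7] world [0.4344 0.3623 0.042 ]
top red [416 321  23  23 393] [427.1 332.3] world [ 0.3108 -0.3063  0.042 ]
```

Request:
{"name": "send_rows", "arguments": {"increments": [{"dx": -0.1, "dy": -2, "dz": 0, "roll": -1.3, "claw": 1}, {"dx": -0.2, "dy": -4.2, "dz": 0, "roll": -2.6, "claw": 1}, {"dx": -0.4, "dy": -6.4, "dz": 0, "roll": -3.9, "claw": 1}, {"dx": -0.5, "dy": -8.6, "dz": 0, "roll": -5.2, "claw": 1}, {"dx": -0.6, "dy": -10.5, "dz": 0, "roll": -6.5, "claw": 1}]}}

```text
clock: 66.38
tcp_pos: [0.5844, -0.2246, 0.1965]
orientation: [0.001, 0.07, 0.998, -0.0]
wrist_force: [-0.2, -1.4, -0.4]
finger_gap: 0.0853
grip_force: 0.0
```

Request:
{"name": "send_rows", "arguments": {"increments": [{"dx": -0.2, "dy": -1.5, "dz": 0, "roll": -1.3, "claw": 1}, {"dx": -0.3, "dy": -3, "dz": 0, "roll": -2.6, "claw": 1}, {"dx": -0.4, "dy": -4.5, "dz": 0, "roll": -3.9, "claw": 1}, {"dx": -0.43, "dy": -5.6, "dz": 0, "roll": -5.2, "claw": 1}, {"dx": -0.43, "dy": -5.6, "dz": 0, "roll": -6.5, "claw": 1}]}}

```text
clock: 67.0
tcp_pos: [0.5736, -0.3651, 0.1959]
orientation: [0.0, 0.501, 0.865, -0.0]
wrist_force: [-0.6, -0.1, -0.4]
finger_gap: 0.0849
grip_force: 0.0
```

Request:
{"name": "send_rows", "arguments": {"increments": [{"dx": 0, "dy": 0, "dz": 0, "roll": 0, "claw": 1}, {"dx": 0, "dy": 0, "dz": 0, "roll": 0, "claw": 1}, {"dx": 0, "dy": 0, "dz": 0, "roll": 0, "claw": 1}, {"dx": 0, "dy": 0, "dz": 0, "roll": 0, "claw": 1}, {"dx": 0, "dy": 0, "dz": 0, "roll": 0, "claw": 1}]}}

```text
clock: 67.62
tcp_pos: [0.5737, -0.363, 0.1957]
orientation: [0.0, 0.497, 0.868, 0.0]
wrist_force: [-0.3, 0.9, -0.6]
finger_gap: 0.0858
grip_force: 0.0
```

```bash
python3 - <<'E'
from tins import *
s=st(); c=cam('wrist'); blobs(c,.042,300)
p=tin(c,proj(c,[[.5743,-.3648,.042]])[0]); print((p-s['tcp_pos'])/.025)
blobs(cam('side'),.042,150)
E
```

```text
t 67.625 tcp [ 0.5737 -0.363   0.1957] yaw 30.35 q6 20.6 F [-0.3  0.9 -0.6] T [-0.01  0.02  0.01] gap 0.0858
wrist red [ 12   0  61  17 679] [43.   6.3] world [ 0.3359 -0.3275  0.042 ]
wrist red [ 291  196   57   56 2433] [318.9 223.1] world [ 0.5744 -0.3633  0.042 ]
wrist ref [  4 224 114] [ 291  196   57   55 2460] [318.9 223.2] [ 0.5744 -0.3634  0.042 ]
[ 0.02923565 -0.01703139 -6.1477823 ]
side red [288 152  27  13 163] [300.4 158.1] world [0.4157 0.4808 0.042 ]
side red [212 325  26  23 428] [224.1 336.4] world [ 0.3138 -0.3211  0.042 ]
side red [328 351  21  16 266] [338.4 358.5] world [ 0.5751 -0.3649  0.042 ]
```

```bash
python3 - <<'E'
from h import *
t=np.load('t13.npy',allow_pickle=True).item(); print(onz(t,(436,178),.1),onz(t,(417,178),.1),onz(t,(436,195),.1),onz(t,(432,190),.05))
s=cam('side'); print(onz(s,(376,340),.1),onz(s,(394,330),.1),onz(s,(394,362),.0))
E
```

```text
[ 0.6827841  -0.31791869  0.1       ] [ 0.68210075 -0.2720025   0.1       ] [ 0.64124128 -0.31744229  0.1       ] [ 0.66373529 -0.32012813  0.05      ]
[ 0.65292156 -0.3558608   0.1       ] [ 0.69271166 -0.3254077   0.1       ] [ 0.70269508 -0.33375351  0.        ]
```

Request:
{"name": "send_rows", "arguments": {"increments": [{"dx": 0.02, "dy": -0.02, "dz": -1, "roll": 0, "claw": 1}, {"dx": 0.02, "dy": -0.02, "dz": -2.2, "roll": 0, "claw": 1}, {"dx": 0.02, "dy": -0.02, "dz": -3.5, "roll": 0, "claw": 1}, {"dx": 0.02, "dy": -0.02, "dz": -4.8, "roll": 0, "claw": 1}, {"dx": 0.02, "dy": -0.02, "dz": -5.5, "roll": 0, "claw": 1}]}}

```text
clock: 68.4
tcp_pos: [0.5732, -0.363, 0.056]
orientation: [-0.001, 0.498, 0.867, 0.0]
wrist_force: [-0.7, 0.4, -0.5]
finger_gap: 0.0856
grip_force: 0.0
```

Request:
{"name": "send_rows", "arguments": {"increments": [{"dx": 0, "dy": 0, "dz": -0.5, "roll": 0, "claw": 1}, {"dx": 0, "dy": 0, "dz": -1, "roll": 0, "claw": 1}, {"dx": 0, "dy": 0, "dz": -1.5, "roll": 0, "claw": 1}, {"dx": 0, "dy": 0, "dz": -1.9, "roll": 0, "claw": 1}, {"dx": 0, "dy": 0, "dz": -2.05, "roll": 0, "claw": 1}]}}

```text
clock: 69.03
tcp_pos: [0.5738, -0.3634, 0.0061]
orientation: [-0.0, 0.498, 0.867, 0.0]
wrist_force: [-1.0, -0.1, -0.9]
finger_gap: 0.0855
grip_force: 0.0
```

Request:
{"name": "send_rows", "arguments": {"increments": [{"dx": 0, "dy": 0, "dz": 0, "roll": 0, "claw": 0.7}, {"dx": 0, "dy": 0, "dz": 0, "roll": 0, "claw": 0.5}, {"dx": 0, "dy": 0, "dz": 0, "roll": 0, "claw": 0.3}, {"dx": 0, "dy": 0, "dz": 0, "roll": 0, "claw": 0.2}, {"dx": 0, "dy": 0, "dz": 0, "roll": 0, "claw": 0.2}]}}

```text
clock: 69.65
tcp_pos: [0.5747, -0.3641, 0.0077]
orientation: [0.001, 0.498, 0.867, -0.0]
wrist_force: [0.3, -0.1, 5.4]
finger_gap: 0.0614
grip_force: 44.0
```

Request:
{"name": "send_rows", "arguments": {"increments": [{"dx": 0, "dy": 0, "dz": 0, "roll": 0, "claw": 0.2}, {"dx": 0, "dy": 0, "dz": 0.5, "roll": 0, "claw": 0.2}, {"dx": 0, "dy": 0, "dz": 1.5, "roll": 0, "claw": 0.2}, {"dx": 0, "dy": 0, "dz": 3, "roll": 0, "claw": 0.2}, {"dx": 0, "dy": 0, "dz": 4.6, "roll": 0, "claw": 0.2}]}}

```text
clock: 70.28
tcp_pos: [0.5734, -0.363, 0.1223]
orientation: [-0.001, 0.498, 0.867, 0.0]
wrist_force: [-0.2, -0.0, -1.7]
finger_gap: 0.0609
grip_force: 43.7
```

Request:
{"name": "send_rows", "arguments": {"increments": [{"dx": 0.1, "dy": 1.2, "dz": 0, "roll": 0, "claw": 0.2}, {"dx": 0.2, "dy": 3.2, "dz": 0, "roll": 0, "claw": 0.2}, {"dx": 0.4, "dy": 5.4, "dz": 0, "roll": 0, "claw": 0.2}, {"dx": 0.5, "dy": 7.6, "dz": 0, "roll": 0, "claw": 0.2}, {"dx": 0.6, "dy": 9.6, "dz": 0, "roll": 0, "claw": 0.2}]}}

```text
clock: 70.9
tcp_pos: [0.5885, -0.1216, 0.1219]
orientation: [-0.0, 0.498, 0.867, 0.0]
wrist_force: [0.6, 0.5, -2.0]
finger_gap: 0.0609
grip_force: 43.7
```

Request:
{"name": "send_rows", "arguments": {"increments": [{"dx": 0.2, "dy": 2, "dz": 0, "roll": 0, "claw": 0.2}, {"dx": 0.3, "dy": 4, "dz": 0, "roll": 0, "claw": 0.2}, {"dx": 0.4, "dy": 5.4, "dz": 0, "roll": 0, "claw": 0.2}, {"dx": 0.4, "dy": 5.4, "dz": 0, "roll": 0, "claw": 0.2}, {"dx": 0.4, "dy": 5.4, "dz": 0, "roll": 0, "claw": 0.2}]}}

```text
clock: 71.53
tcp_pos: [0.5989, 0.0112, 0.1218]
orientation: [-0.0, 0.498, 0.867, -0.0]
wrist_force: [-0.7, -0.5, -1.5]
finger_gap: 0.061
grip_force: 43.8
```

```bash
python3 -c "
from h import *
s=st(); print((np.array([.5989,.0125,.048])-s['tcp_pos'])/.025)"
```

```text
t 71.525 tcp [0.5989 0.0112 0.1218] yaw 30.33 q6 53.1 F [-0.7 -0.5 -1.5] T [-0.04 -0.02  0.01] gap 0.061
[ 3.64390134e-04  5.18744422e-02 -2.95376705e+00]
```

Request:
{"name": "send_rows", "arguments": {"increments": [{"dx": 0, "dy": 0.05, "dz": -0.6, "roll": 0, "claw": 0.2}, {"dx": 0, "dy": 0.05, "dz": -1.4, "roll": 0, "claw": 0.2}, {"dx": 0, "dy": 0.05, "dz": -2.2, "roll": 0, "claw": 0.2}, {"dx": 0, "dy": 0.05, "dz": -2.6, "roll": 0, "claw": 0.2}, {"dx": 0, "dy": 0.05, "dz": -2.6, "roll": 0, "claw": 0.2}]}}

```text
clock: 72.15
tcp_pos: [0.5982, 0.012, 0.0556]
orientation: [-0.001, 0.498, 0.867, -0.0]
wrist_force: [0.3, -0.9, -2.3]
finger_gap: 0.0611
grip_force: 43.8
```

Request:
{"name": "send_rows", "arguments": {"increments": [{"dx": 0, "dy": 0, "dz": -0.15, "roll": 0, "claw": 0.2}, {"dx": 0, "dy": 0, "dz": -0.29, "roll": 0, "claw": 0.2}, {"dx": 0, "dy": 0, "dz": -0.29, "roll": 0, "claw": 0.2}, {"dx": 0, "dy": 0, "dz": -0.29, "roll": 0, "claw": 0.2}, {"dx": 0, "dy": 0, "dz": -0.29, "roll": 0, "claw": 0.5}]}}

```text
clock: 72.78
tcp_pos: [0.5993, 0.0126, 0.0499]
orientation: [0.0, 0.498, 0.867, 0.0]
wrist_force: [0.5, -0.5, 0.2]
finger_gap: 0.0642
grip_force: 0.0
```

Request:
{"name": "send_rows", "arguments": {"increments": [{"dx": 0, "dy": 0, "dz": 0, "roll": 0, "claw": 0.7}, {"dx": 0, "dy": 0, "dz": 0, "roll": 0, "claw": 1}, {"dx": 0, "dy": 0, "dz": 0, "roll": 0, "claw": 1}, {"dx": 0, "dy": 0, "dz": 0.5, "roll": 0, "claw": 1}, {"dx": 0, "dy": 0, "dz": 1.5, "roll": 0, "claw": 1}]}}

```text
clock: 73.4
tcp_pos: [0.5983, 0.0126, 0.0872]
orientation: [-0.001, 0.498, 0.867, -0.0]
wrist_force: [0.7, 0.1, 0.5]
finger_gap: 0.0851
grip_force: 0.0
```

Request:
{"name": "send_rows", "arguments": {"increments": [{"dx": 0, "dy": 0, "dz": 1.5, "roll": 0, "claw": 1}, {"dx": 0, "dy": 0, "dz": 3.5, "roll": 0, "claw": 1}, {"dx": -0.5, "dy": -1, "dz": 5.3, "roll": 1, "claw": 1}, {"dx": -1.5, "dy": -2.4, "dz": 5.3, "roll": 2, "claw": 1}, {"dx": -2.6, "dy": -4, "dz": 5.3, "roll": 3, "claw": 1}]}}

```text
clock: 74.03
tcp_pos: [0.5342, -0.0882, 0.2216]
orientation: [0.002, 0.304, 0.953, -0.0]
wrist_force: [0.8, -1.3, 0.1]
finger_gap: 0.0854
grip_force: 0.0
```

Request:
{"name": "send_rows", "arguments": {"increments": [{"dx": -1.2, "dy": -1.6, "dz": 0, "roll": 1, "claw": 1}, {"dx": -2.4, "dy": -3, "dz": 0, "roll": 2.2, "claw": 1}, {"dx": -3.5, "dy": -4.3, "dz": 0, "roll": 3.3, "claw": 1}, {"dx": -4, "dy": -5, "dz": 0, "roll": 4.4, "claw": 1}, {"dx": -4, "dy": -5, "dz": 0, "roll": 4.5, "claw": 1}]}}

```text
clock: 74.65
tcp_pos: [0.4335, -0.2136, 0.2206]
orientation: [0.001, -0.001, 1.0, -0.0]
wrist_force: [0.5, 0.7, -0.3]
finger_gap: 0.0857
grip_force: 0.0
```

```bash
python3 - <<'E'
from h import *
s=st(); c=cam('wrist'); np.save('w14.npy',dict(c),allow_pickle=True)
u,v=proj(c,[[.433,-.213,.105]])[0]; print(u,v)
g=cv2.GaussianBlur(cv2.cvtColor(c['image'],cv2.COLOR_BGR2GRAY),(3,3),0)
m=(g<50).astype(np.uint8); n,l,stt,ce=cv2.connectedComponentsWithStats(m)
for i in range(1,n):
    if stt[i,4]>300: print(stt[i],ce[i].round(1),onz(c,ce[i],.105).round(4))
cr=cv2.HoughCircles(g,cv2.HOUGH_GRADIENT,1,60,param1=100,param2=25,minRadius=25,maxRadius=70); print(cr)
for z in (.105,): print([ (x.round(1).tolist(),onz(c,x[:2],z).round(4).tolist()) for x in (cr[0][:6] if cr is not None else [])])
from tins import blobs
t=cam('top'); blobs(t,.084,80)
cv2.imwrite('pics/last.png',c['image'])
E
```

```text
t 74.65 tcp [ 0.4335 -0.2136  0.2206] yaw 90.13 q6 -35.9 F [ 0.5  0.7 -0.3] T [ 0.01 -0.03  0.01] gap 0.0857
319.2979974705545 235.17909401572774
[ 293  203   55   60 2560] [320.  232.8] [ 0.4313 -0.2125  0.105 ]
[    0   204   640   276 54817] [330.  420.8] [ 0.5913 -0.2035  0.105 ]
[ 605  320   35   56 1006] [622.7 346.6] [0.521 0.02  0.105]
[[[195.5  63.5  42.2]
  [319.5 232.5  29.2]
  [638.5 347.5  47.6]]]
[([195.5, 63.5, 42.20000076293945], [0.3234, -0.2896, 0.105]), ([319.5, 232.5, 29.200000762939453], [0.4311, -0.2129, 0.105]), ([638.5, 347.5, 47.599998474121094], [0.5218, 0.0323, 0.105])]
top yel [227 202  19  18 258] [236.  210.8] world [0.5988 0.1629 0.084 ]
top red [ 73 102  18  20 235] [ 82. 110.] world [0.8429 0.5455 0.084 ]
top red [290 203  19  19 276] [299.1 211.8] world [0.5986 0.0109 0.084 ]
top red [146 264  19  29 216] [155.2 278. ] world [0.435  0.3497 0.084 ]
```

Both tins stand on the tray at their spots. The jar's cap is at (319.5,232.5) in the wrist view, i.e. (0.431,-0.213).

Request:
{"name": "send_rows", "arguments": {"increments": [{"dx": -0.1, "dy": 0.03, "dz": -1, "roll": 0, "claw": 1}, {"dx": -0.1, "dy": 0.03, "dz": -2.2, "roll": 0, "claw": 1}, {"dx": -0.1, "dy": 0.03, "dz": -3.4, "roll": 0, "claw": 1}, {"dx": -0.1, "dy": 0.03, "dz": -4.5, "roll": 0, "claw": 1}, {"dx": -0.1, "dy": 0.03, "dz": -5.2, "roll": 0, "claw": 1}]}}

```text
clock: 75.38
tcp_pos: [0.4318, -0.2102, 0.0884]
orientation: [-0.001, -0.003, 1.0, 0.001]
wrist_force: [0.1, 0.5, -0.5]
finger_gap: 0.0852
grip_force: 0.0
```

Request:
{"name": "send_rows", "arguments": {"increments": [{"dx": 0, "dy": 0, "dz": -0.6, "roll": 0, "claw": 1}, {"dx": 0, "dy": 0, "dz": -1.2, "roll": 0, "claw": 1}, {"dx": 0, "dy": 0, "dz": -1.6, "roll": 0, "claw": 1}, {"dx": 0, "dy": 0, "dz": -1.8, "roll": 0, "claw": 1}, {"dx": 0, "dy": 0, "dz": -1.8, "roll": 0, "claw": 1}]}}

```text
clock: 76.0
tcp_pos: [0.4316, -0.2117, 0.0445]
orientation: [-0.0, -0.003, 1.0, 0.0]
wrist_force: [-0.0, -0.2, -0.5]
finger_gap: 0.0854
grip_force: 0.0
```

Request:
{"name": "send_rows", "arguments": {"increments": [{"dx": 0, "dy": 0, "dz": 0, "roll": 0, "claw": 0.6}, {"dx": 0, "dy": 0, "dz": 0, "roll": 0, "claw": 0.3}, {"dx": 0, "dy": 0, "dz": 0, "roll": 0, "claw": 0.1}, {"dx": 0, "dy": 0, "dz": 0, "roll": 0, "claw": -0.1}, {"dx": 0, "dy": 0, "dz": 0, "roll": 0, "claw": -0.3}]}}

```text
clock: 76.62
tcp_pos: [0.4318, -0.212, 0.0451]
orientation: [0.0, -0.003, 1.0, -0.0]
wrist_force: [-1.8, -0.4, 6.0]
finger_gap: 0.0401
grip_force: 33.4
```

Request:
{"name": "send_rows", "arguments": {"increments": [{"dx": 0, "dy": 0, "dz": 0, "roll": 0, "claw": -0.3}, {"dx": 0, "dy": 0, "dz": 0, "roll": 0, "claw": -0.3}, {"dx": 0, "dy": 0, "dz": 0, "roll": 0, "claw": -0.3}, {"dx": 0, "dy": 0, "dz": 0.3, "roll": 0, "claw": -0.3}, {"dx": 0, "dy": 0, "dz": 1, "roll": 0, "claw": -0.3}]}}

```text
clock: 77.25
tcp_pos: [0.4308, -0.2109, 0.0692]
orientation: [-0.001, -0.003, 1.0, 0.001]
wrist_force: [0.7, 0.2, -0.6]
finger_gap: 0.0401
grip_force: 33.2
```

```bash
python3 -c "
from h import *
s=st()"
```

```text
t 77.25 tcp [ 0.4308 -0.2109  0.0692] yaw 90.31 q6 -36.0 F [ 0.7  0.2 -0.6] T [0.   0.   0.04] gap 0.0401
```

Request:
{"name": "send_rows", "arguments": {"increments": [{"dx": 0, "dy": 0, "dz": 1, "roll": 0, "claw": -0.3}, {"dx": 0, "dy": 0.3, "dz": 2, "roll": 0, "claw": -0.3}, {"dx": 0.2, "dy": 1.5, "dz": 3, "roll": 0, "claw": -0.3}, {"dx": 0.4, "dy": 3, "dz": 3, "roll": 0, "claw": -0.3}, {"dx": 0.7, "dy": 5, "dz": 3, "roll": 0, "claw": -0.3}]}}

```text
clock: 77.88
tcp_pos: [0.4495, -0.0861, 0.1452]
orientation: [0.001, -0.002, 1.0, -0.0]
wrist_force: [1.6, -0.8, -1.7]
finger_gap: 0.0399
grip_force: 33.6
```

Request:
{"name": "send_rows", "arguments": {"increments": [{"dx": 0.2, "dy": 1.8, "dz": 0, "roll": 0, "claw": -0.3}, {"dx": 0.4, "dy": 3.5, "dz": 0, "roll": 0, "claw": -0.3}, {"dx": 0.6, "dy": 5.2, "dz": 0, "roll": 0, "claw": -0.3}, {"dx": 0.74, "dy": 6.5, "dz": 0, "roll": 0, "claw": -0.3}, {"dx": 0.74, "dy": 7, "dz": 0, "roll": 0, "claw": -0.3}]}}

```text
clock: 78.5
tcp_pos: [0.4674, 0.0899, 0.1446]
orientation: [-0.0, -0.004, 1.0, 0.0]
wrist_force: [-1.6, -0.6, -2.0]
finger_gap: 0.0403
grip_force: 33.3
```

Request:
{"name": "send_rows", "arguments": {"increments": [{"dx": 0, "dy": 0, "dz": -0.2, "roll": 0, "claw": -0.3}, {"dx": 0, "dy": 0, "dz": -0.7, "roll": 0, "claw": -0.3}, {"dx": 0, "dy": 0, "dz": -1.3, "roll": 0, "claw": -0.3}, {"dx": 0, "dy": 0, "dz": -1.8, "roll": 0, "claw": -0.3}, {"dx": 0, "dy": 0, "dz": -1.9, "roll": 0, "claw": -0.3}]}}

```text
clock: 79.12
tcp_pos: [0.4666, 0.0879, 0.0956]
orientation: [-0.001, -0.002, 1.0, 0.0]
wrist_force: [-0.4, 0.8, -2.3]
finger_gap: 0.0402
grip_force: 33.2
```

```bash
python3 -c "
from h import *
s=st(); print((np.array([.4669,.0887,.0877])-s['tcp_pos'])/.025)"
```

```text
t 79.125 tcp [0.4666 0.0879 0.0956] yaw 90.26 q6 0.7 F [-0.4  0.8 -2.3] T [-0.09 -0.   -0.  ] gap 0.0402
[ 0.01310473  0.03258451 -0.31698612]
```

Request:
{"name": "send_rows", "arguments": {"increments": [{"dx": 0, "dy": 0, "dz": -0.1, "roll": 0, "claw": -0.3}, {"dx": 0, "dy": 0, "dz": -0.2, "roll": 0, "claw": -0.3}, {"dx": 0, "dy": 0, "dz": -0.31, "roll": 0, "claw": -0.3}, {"dx": 0, "dy": 0, "dz": -0.31, "roll": 0, "claw": -0.3}, {"dx": 0, "dy": 0, "dz": -0.31, "roll": 0, "claw": -0.3}]}}

```text
clock: 79.75
tcp_pos: [0.4677, 0.0884, 0.0895]
orientation: [0.0, -0.003, 1.0, 0.0]
wrist_force: [-0.3, -0.5, -1.1]
finger_gap: 0.0401
grip_force: 33.7
```

Request:
{"name": "send_rows", "arguments": {"increments": [{"dx": 0, "dy": 0, "dz": 0, "roll": 0, "claw": 0}, {"dx": 0, "dy": 0, "dz": 0, "roll": 0, "claw": 0.3}, {"dx": 0, "dy": 0, "dz": 0, "roll": 0, "claw": 0.7}, {"dx": 0, "dy": 0, "dz": 0, "roll": 0, "claw": 1}, {"dx": 0, "dy": 0, "dz": 0, "roll": 0, "claw": 1}]}}

```text
clock: 80.38
tcp_pos: [0.4676, 0.0883, 0.0894]
orientation: [0.0, -0.003, 1.0, 0.0]
wrist_force: [0.2, -0.3, 0.0]
finger_gap: 0.0853
grip_force: 0.0
```

Request:
{"name": "send_rows", "arguments": {"increments": [{"dx": 0, "dy": 0, "dz": 0.5, "roll": 0, "claw": 1}, {"dx": 0, "dy": 0, "dz": 1.5, "roll": 0, "claw": 1}, {"dx": 0, "dy": 0, "dz": 3, "roll": 0, "claw": 1}, {"dx": 0, "dy": 0, "dz": 5, "roll": 0, "claw": 1}, {"dx": 0, "dy": 0, "dz": 6.5, "roll": 0, "claw": 1}]}}

```text
clock: 81.0
tcp_pos: [0.468, 0.0884, 0.2549]
orientation: [0.001, -0.003, 1.0, 0.0]
wrist_force: [-0.3, 0.3, -0.1]
finger_gap: 0.0851
grip_force: 0.0
```

Request:
{"name": "send_rows", "arguments": {"increments": [{"dx": 0, "dy": -2, "dz": 0, "roll": 0, "claw": 1}, {"dx": 0, "dy": -4, "dz": 0, "roll": 0, "claw": 1}, {"dx": 0, "dy": -6, "dz": 0, "roll": 0, "claw": 1}, {"dx": 0, "dy": -8, "dz": 0, "roll": 0, "claw": 1}, {"dx": 0, "dy": -10, "dz": 0, "roll": 0, "claw": 1}]}}

```text
clock: 81.62
tcp_pos: [0.4675, -0.1633, 0.253]
orientation: [0.001, -0.003, 1.0, -0.0]
wrist_force: [0.3, 0.3, -0.6]
finger_gap: 0.0853
grip_force: 0.0
```

```bash
python3 - <<'E'
from h import *
st(); t=cam('top'); s=cam('side')
a=cv2.resize(t['image'][170:310,130:350],None,fx=2.5,fy=2.5,interpolation=cv2.INTER_CUBIC)[:350,:550]
b=s['image'][140:290,230:480]; b=cv2.resize(b,(400,240))
o=np.zeros((600,550,3),np.uint8); o[:350]=a; o[355:595,:400]=b; cv2.imwrite('pics/fin.png',o)
E
```

```text
t 81.625 tcp [ 0.4675 -0.1633  0.253 ] yaw 90.31 q6 -28.9 F [ 0.3  0.3 -0.6] T [-0.01 -0.01 -0.05] gap 0.0853
```

View pics/fin.png

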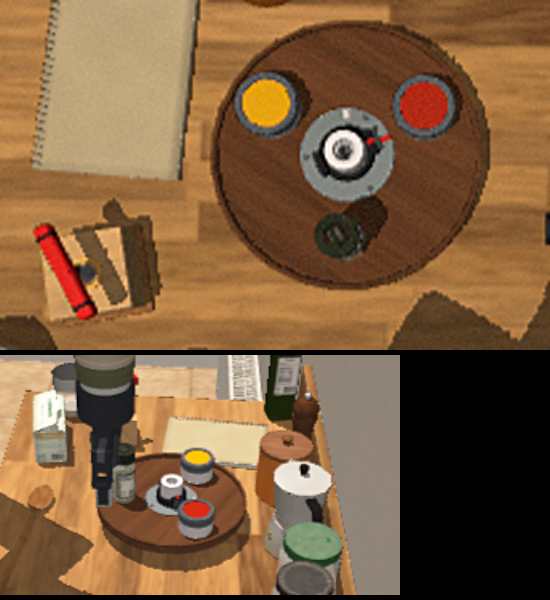

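The top view shows all three items upright on the tray: yellow tin (267,102), red tin (424,105), jar (340,236). The red line is at the red mark (378,141), and the key stands in its block (65,270).

```bash
python3 -c "
from h import *
print(hand_in())"
```

```text
the job is handed in; nothing more can be done
None
```

I handed the job in at about 82 s with the bolt at its stop, the ring locked at the red mark, the jar and both tins upright on the tray, and the key back in its block. No verdict came back. The bolt never gave a sharp stop, so I judged it tight from the hex's angle and from it not turning further.

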